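# Turn the hub cap onto its five studs and seat it

## Task

Fit the green hub cap to the trailer hub on the sloping stand: carry it square over the hub's nose, turn it there until its five holes find the five studs, and bring it fully home, flush on the hub's face. Feel for the studs with light hand pressure, never force it, then let go of it; leave the other parts on the table where they lie.

Things in the scene. Friction and masses are not known exactly. Their poses are not given: they have to be found in the camera images.
- cap: Loose dark-green cast hub cap, about 0.45 kg, lying flange down on the table left or right of the stand. Origin: centre of its flat underside, z out through the top. Flange 132 mm across, 9 mm thick, with five plain through holes 16 mm across, every 72 degrees on a 104 mm diameter circle; one hole lies on the cap's +x axis. A 42 mm wide bore runs 40 mm up from the underside.
- cap_grip (a point): Point on the cap's axis, 50 mm above its underside, in the middle of the grip zone of its round closed cup: 52 mm across, plain from 25 to 63 mm above the underside, so it can be gripped from any side. The cup ends 66 mm above the underside, a 22 mm brass plug on it at 72 mm. Low ribs at the cup's foot reach 22 mm.
- hub_seat (a point): Centre of the hub's flat steel face, 148 mm across, where the cap's underside must finally lie. Its z is the hub's axis, out of the face, leaning 30 degrees from vertical to the stand's front; its x points up the slope. The hub is locked. The studs' clocking about this axis differs each time and is NOT given by x and y here: see it or feel for it.
- hub_stud_plane (a point): Point on the hub's axis 18 mm above the face, level with the ends of five studs: 10 mm thick, round ended, every 72 degrees on a 104 mm diameter circle. With the holes off the studs the cap's underside rests here, already centred by the nose (1.5 mm play all round). When the holes line up to about 2 degrees it goes down the last 18 mm freely.
- hub_nose (a point): End of the hub's nose on its axis, 33 mm above the face. The nose is round, 39 mm thick up to 24 mm above the face, then a cone narrowing to 22 mm at its end. It enters the bore in the cap and centres the cap before the holes come to the studs.
- stand: Grey steel stand, bolted down and fixed: base plate 200 x 170 x 12 mm, two side plates and a sloping plate that carries the hub. Origin at the table surface; z up, front (-x) side faces roughly the robot. The hub's face centre lies 20 mm towards its front and 165 mm up.
- lamp_bracket: Loose red angle bracket, 140 x 60 mm foot, 75 mm tall; origin under its centre. Bystander, on the other side of the stand from the cap.
- grab_handle: Loose stainless grab handle standing on its two round feet, 214 mm long along its x, 62 mm tall; origin under its centre. Bystander.
- backing_tab: Loose grey ceramic backing tab, a bar 150 x 28 x 10 mm, long along its x; origin under its centre. Bystander.
- hitch_pin: Loose steel hitch pin with a T handle, lying flat, 140 mm long along its x, 73 mm wide at the T, 19 mm thick; origin under its centre. Bystander.
- brass_nut: Loose brass hexagon nut, 60 mm across flats, 28 mm tall; origin under its centre. Bystander.

How it is judged:
By the outcome, as a careful person would: the job done as asked, in the order asked, and still so for the second after the job is handed in, with the robot touching nothing.
It also fails if it takes over 72 s, if anything falls off the work surface, if the arm or the gripper's body presses on something with over 40 N, if the wrist force passes 120 N, or if a joint passes its speed limit or range.

## Robot

A 6-joint arm with a two-finger parallel gripper is mounted at the origin on the work surface. World frame = base frame: x ahead of the robot, y to its left, z up, the work surface at z = 0. Lengths are in m, angles in rad, forces in N, time in s.
With the tool pointing down it reaches from about 0.3 to 0.875 m from the base axis. Payload 6.4 kg.
Tool frame: the origin (TCP) lies midway between the tips of the shut fingers; the grasp point (between the pads) lies 19 mm behind it; z points along the fingers, y is the direction in which the jaws open and shut (so a half turn about z gives the same grasp; the last joint's range is limited). The gripper opens to 85 mm and grips with 20 to 120 N. Pads are 22 mm wide; open, the fingers measure 114 mm over their backs; the gripper's body (76 mm by 85 mm) begins 54 mm behind the grasp point. The pads swing forward as they close: fully open they stand 13 mm farther back than shut.
Start: joints at [1.119, 0.181, 1.607, -0, 1.354, -0.206], TCP at [0.14, 0.558, 0.231] pointing down, gripper open.
Joint ranges: [-2.99, 2.99], [-0.89, 2.07], [0.3, 2.58], [-1.14, 4.28], [0, 2.63], [-3.12, 3.12]. Speed limits (rad/s): [2.57, 2.57, 3.01, 3.14, 3.14, 3.14].

## Interface

Orientations are given as a unit quaternion [w, x, y, z].
In Python, from bench import get_obs, camera, hand_in gives the robot as it stands.
- The arm moves only by the tool drive_tool, never from a script. Its argument "deltas" is a list of rows, each a list of 2 entries, a list of its own where there are three numbers: the shift along the world's x, y, z in m, then the turn about the world's z in rad. A call has 1 to 10 rows; each row shifts and turns the pose as measured when the row begins; what a row does not reach is not made up. A row lasts 1/10 s, in which the tool goes at most 50 mm and 8.59 degrees, less where a joint would pass 70% of its speed; a pose out of reach is approached as far as the arm can. A call is refused whole if a number of a shift passes 0.05 or a number of a turn 0.15, either way. A call with a gripper value outside its range is refused whole. "gripper" is the opening, from 0 (shut) to 1 (fully open), set as the call begins (left out, the last holds). The fingers move at their own pace and stop on an object; the grip force is fixed at half the most. Time passes only in rows, so rows that do not move let the fingers close. It gives the time, the measured TCP pose, the force and the opening at its end, in the units of the state.
- get_obs(): the state, without advancing time (a new reading comes with each control period).
- camera(name): name is "scene" or "top" or "wrist"; returns a dict with "frame" (420x560x3 uint8, red, green, blue), "fx", "fy", "cx", "cy" (pixels), "k1" (the pictures are not rectified: a ray, as slopes to the right and down, at radius r is drawn at 1 + k1 r^2 times it, then the intrinsics apply), "eye" and "attitude" of the camera in the world. Camera axes: x right, y down, z forward; pixel columns grow to the right and rows downward; lengths in m; the calibration is good to about 2 mm. A picture is of the moment at which its call begins. There is no depth.
- hand_in(): hands the job in, once; it reports no verdict.
The state is a dict: "time_s": time; "q": joint angles; "dq": joint speeds; "joint_efforts": joint torques, N m; "eef_pos": TCP position; "eef_rot": TCP orientation; "wrist_force": force on the tool from outside, world axes, zero at the start; "torque": the same for the moment, N m; "opening": opening from 0.0 (shut) to 1.0 (fully open).
Only numpy, scipy, OpenCV 4.12 (cv2) and the standard library are available. Lean on these libraries where they do the work, as an engineer would, in place of code of your own. Each camera call takes 0.05 s, during which the arm holds its last target.

## Working session

There is one attempt and no reset: what is moved stays moved. The work goes in short steps, Python scripts to look and compute and a tool call to move; the robot and the scene stay as the last step left them, time stands still between calls to the robot, and variables do not carry over. Pictures are saved under pics/ and viewed, and the job is handed in when it is done.

Besides the shell and the picture viewer there is one more tool, called after "Call:" as name(argument=value, ...) on one line, values as JSON. drive_tool: Moves the arm, as the interface text tells. Its arguments: {"type":"object","properties":{"deltas":{"type":"array","items":{"type":"array"}},"gripper":{"type":"number"}},"required":["deltas"]}

```bash
ls; mkdir -p pics; cat > h.py <<'E'
import numpy as np, cv2
from bench import get_obs, camera
from scipy.spatial.transform import Rotation as R
def shot(n,f):
    c=camera(n); cv2.imwrite(f'pics/{f}.png',c['frame'][:,:,::-1]); np.save(f'pics/{f}.npy',c,allow_pickle=True); return c
def load(f): return np.load(f'pics/{f}.npy',allow_pickle=True).item()
def rot(c):
    a=np.array(c['attitude'],float)
    return a if a.shape==(3,3) else R.from_quat(a,scalar_first=True).as_matrix()
def K(c): return np.array([[c['fx'],0,c['cx']],[0,c['fy'],c['cy']],[0,0,1.]])
def ray(c,uv):
    p=cv2.undistortPoints(np.array(uv,float).reshape(-1,1,2),K(c),np.array([c['k1'],0,0,0.])).reshape(-1,2)
    return np.c_[p,np.ones(len(p))]@rot(c).T
def plane(c,uv,p0,n=(0,0,1)):
    d=ray(c,uv); e=np.array(c['eye']); n=np.array(n,float)
    t=((np.array(p0)-e)@n)/(d@n); return e+d*t[:,None]
def proj(c,P):
    Rm=rot(c); q=(np.atleast_2d(P)-np.array(c['eye']))@Rm
    s=q[:,:2]/q[:,2:]; r2=(s**2).sum(1,keepdims=True); s=s*(1+c['k1']*r2)
    return s*[c['fx'],c['fy']]+[c['cx'],c['cy']]
E
python3 - <<'E'
from h import *
o=get_obs(); print(o)
for n in ['scene','top','wrist']:
    c=shot(n,n+'0'); print(n,{k:v for k,v in c.items() if k!='frame'})
E
```

```text
pics
{'time_s': 0.0, 'q': array([ 1.11868916e+00,  1.81548868e-01,  1.60800215e+00,  2.42848068e-06,
        1.35379166e+00, -2.06299651e-01]), 'dq': array([ 0.00121522,  0.00211602, -0.00230045,  0.00089662, -0.00149403,
       -0.00045446]), 'joint_efforts': array([-5.82515368e-04, -4.44868505e+01, -3.51335084e+01, -1.84967962e-04,
        8.94570840e-03,  8.08685343e-06]), 'eef_pos': array([0.139658  , 0.55721747, 0.23038258]), 'eef_rot': array([-2.84003733e-04,  1.22594788e-01,  9.92456423e-01, -8.27640242e-04]), 'wrist_force': array([-0.08848301, -0.35331927, -0.1264418 ]), 'torque': array([ 0.07750497, -0.05282551, -0.0064151 ]), 'opening': 1.0008001526011867}
scene {'fx': 489.9843828202672, 'fy': 489.9843828202672, 'cx': 280.60921830043225, 'cy': 209.22727275434204, 'k1': 0.0066783392524281705, 'eye': array([1.17284139, 0.34382527, 0.85944823]), 'attitude': array([-0.19334268,  0.46583205,  0.80058452, -0.32354835])}
top {'fx': 396.75866921915053, 'fy': 396.75866921915053, 'cx': 278.7427715015038, 'cy': 218.6946124789988, 'k1': -0.029033402311105943, 'eye': array([0.45771214, 0.01737785, 1.15825144]), 'attitude': array([-0.03406468,  0.7136652 , -0.69806888,  0.04713197])}
wrist {'fx': 329.37983856109685, 'fy': 329.37983856109685, 'cx': 285.09604760037513, 'cy': 214.97377003176229, 'k1': -0.018579663762239188, 'eye': array([0.07457157, 0.57407601, 0.37313737]), 'attitude': array([0.10775171, 0.78167645, 0.6088077 , 0.08200415])}
```

View pics/scene0.png

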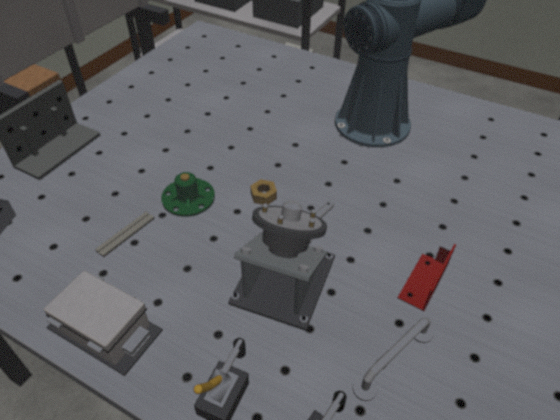

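View pics/top0.png

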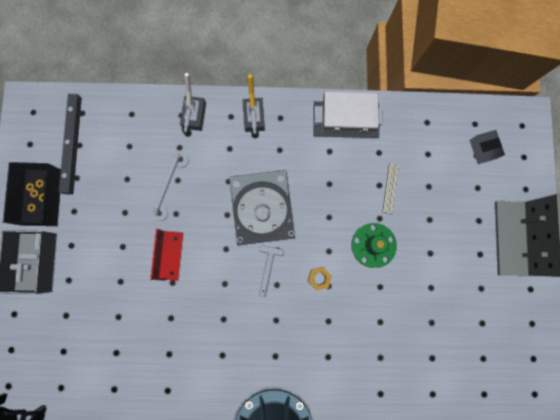

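View pics/wrist0.png

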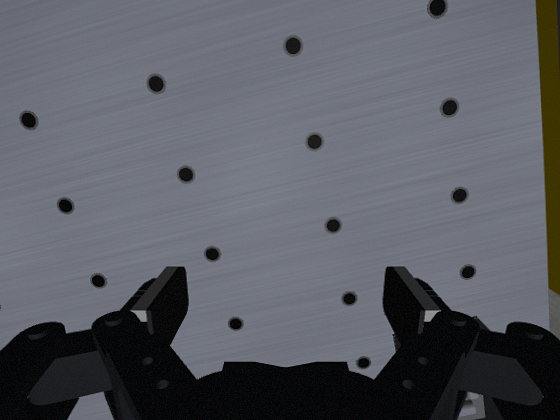

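```bash
python3 - <<'E'
from h import *
c=load('top0'); f=c['frame'][:,:,::-1].copy()
print('cap',plane(c,[(374,245)],(0,0,.009)),'hub',plane(c,[(262,210)],(0,0,.165)), 'nut',plane(c,[(319,278)],(0,0,.028)),'pinT',plane(c,[(272,248),(264,295)],(0,0,.0)))
# base plate corners at z=.012
print(plane(c,[(229,176),(287,170),(294,238),(236,245)],(0,0,.012)))
x=cv2.resize(f[150:300,210:420],None,fx=3.8,fy=3.8,interpolation=cv2.INTER_CUBIC); cv2.imwrite('pics/topz.png',x)
s=load('scene0')['frame'][:,:,::-1]; cv2.imwrite('pics/scz.png',cv2.resize(s[150:350,140:360],None,fx=3,fy=3,interpolation=cv2.INTER_CUBIC)[:600])
o=get_obs(); print(R.from_quat(o['eef_rot'],scalar_first=True).as_matrix())
E
```

```text
cap [[ 0.51990628 -0.28160432  0.009     ]] hub [[0.59365675 0.04293015 0.165     ]] nut [[ 0.42225435 -0.11954284  0.028     ]] pinT [[0.50522744 0.01518663 0.        ]
 [0.36973937 0.0351158  0.        ]]
[[ 0.71316867  0.14644043  0.012     ]
 [ 0.73551647 -0.02379811  0.012     ]
 [ 0.53501428 -0.04779616  0.012     ]
 [ 0.5110789   0.11912077  0.012     ]]
[[-9.69923861e-01  2.43407768e-01 -6.02516353e-04]
 [ 2.43408343e-01  9.69923144e-01 -1.21394175e-03]
 [ 2.88911702e-04 -1.32408858e-03 -9.99999082e-01]]
```

View pics/topz.png

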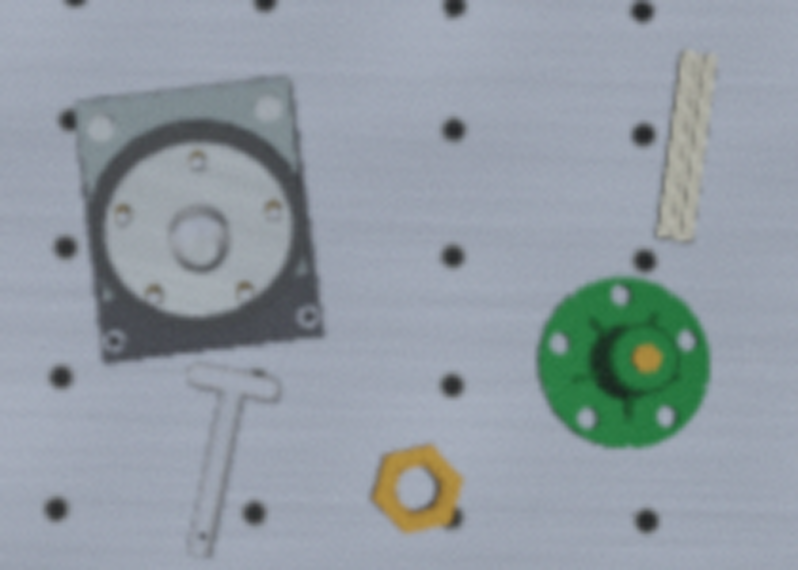

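View pics/scz.png

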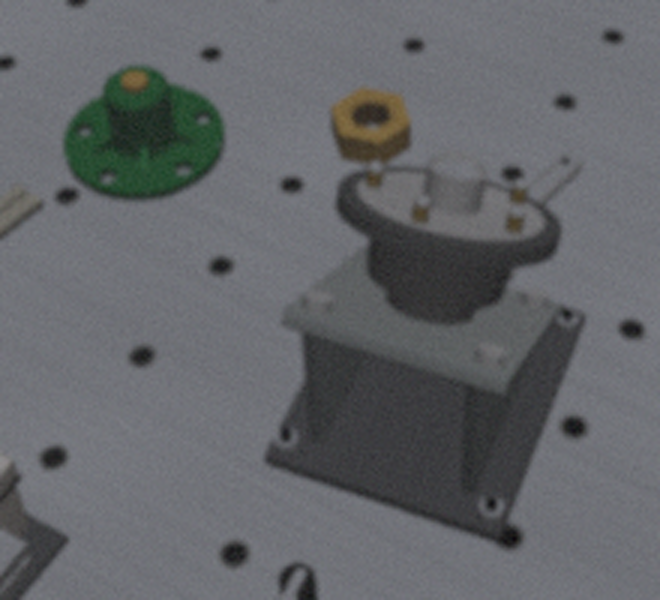

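```bash
python3 - <<'E'
from h import *
c=load('wrist0'); print('cam axes cols',rot(c).round(3))
T=R.from_quat(get_obs()['eef_rot'],scalar_first=True).as_matrix()
print('in tool',(T.T@rot(c)).round(3), T.T@(c['eye']-get_obs()['eef_pos']))
E
```

```text
cam axes cols [[ 0.245  0.934  0.259]
 [ 0.969 -0.235 -0.069]
 [-0.003  0.268 -0.963]]
in tool [[-0.002 -0.963 -0.269]
 [ 1.    -0.001 -0.002]
 [ 0.002 -0.269  0.963]] [ 0.06731025  0.00018907 -0.14252978]
```

Call:
drive_tool(deltas=[[[0.02, -0.025, 0.02], 0.04], [[0.032, -0.036, 0.008], 0.04], [[0.032, -0.036, 0.008], 0.04], [[0.032, -0.036, 0.008], 0.04], [[0.032, -0.036, 0.008], 0.04], [[0.032, -0.036, 0.008], 0.04], [[0.032, -0.036, 0.008], 0.04], [[0.032, -0.036, 0.008], 0.04], [[0.032, -0.036, 0.008], 0.03], [[0.032, -0.036, 0.008], 0.03]])

```text
time_s: 1.15
eef_pos: [0.4482, 0.1981, 0.3214]
eef_rot: [-0.001, -0.081, 0.997, -0.003]
wrist_force: [1.0, 0.7, -0.1]
opening: 1.0
```

Call:
drive_tool(deltas=[[[0.03, -0.035, 0.0], -0.01], [[0.03, -0.035, 0.0], -0.01], [[0.03, -0.035, 0.0], 0], [[0.02, -0.03, 0.0], 0], [[0.01, -0.015, 0.0], 0], [[0, 0, 0], 0], [[0, 0, 0], 0]])

```text
time_s: 1.85
eef_pos: [0.5743, 0.0359, 0.3204]
eef_rot: [-0.001, -0.067, 0.998, -0.002]
wrist_force: [-0.4, 0.2, -1.0]
opening: 1.002
```

```bash
python3 - <<'E'
from h import *
shot('wrist','hubw'); o=get_obs(); print(o['eef_pos'],o['eef_rot'],o['time_s'],o['q'])
E
```

```text
[0.57413041 0.03624061 0.3204269 ] [-0.00136278 -0.06687667  0.99775721 -0.00249185] 1.9 [-0.14011359  0.1233546   1.49320716 -0.00544285  1.52667445 -1.84451915]
```

View pics/hubw.png

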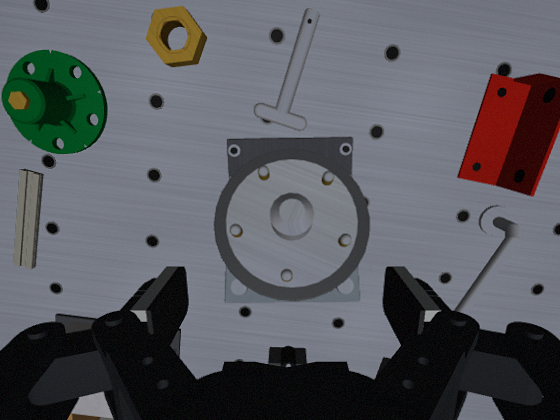

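```bash
python3 - <<'E'
from h import *
f=load('hubw')['frame'][:,:,::-1]
cv2.imwrite('pics/hubz.png',cv2.resize(f[130:310,200:390],None,fx=3.3,fy=3.3,interpolation=cv2.INTER_CUBIC))
E
```

```text
(no output)
```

View pics/hubz.png

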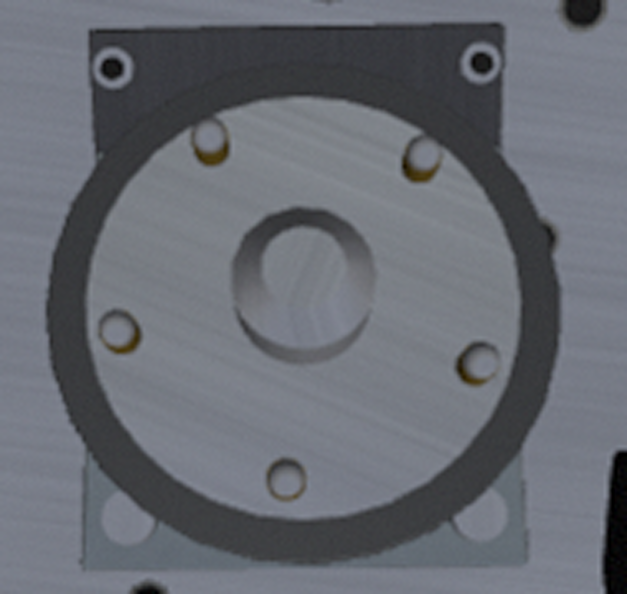

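```bash
cat > hubfit.py <<'E'
from h import *
from scipy.optimize import least_squares
c=load('hubw'); t=load('top0')
S=np.array([(210,135),(424,153),(479,360),(287,477),(119,328)])/3.3+[200,130]
N=np.array([(304,270)])/3.3+[200,130]
St=np.array([(245,285),(153,287),(123,209),(197,157),(275,207)])/3.8+[210,150]
Nt=np.array([(200,233)])/3.8+[210,150]
def frame(yaw):
    x=np.array([np.cos(yaw)*np.cos(np.pi/6),np.sin(yaw)*np.cos(np.pi/6),.5]); z=np.array([-np.cos(yaw)*.5,-np.sin(yaw)*.5,np.cos(np.pi/6)])
    return np.c_[x,np.cross(z,x),z]
def model(p):
    F=frame(p[3]); a=p[4]+np.arange(5)*2*np.pi/5*sgn
    L=np.c_[.052*np.cos(a),.052*np.sin(a),.018+0*a]
    return p[:3]+L@F.T, p[:3]+F[:,2]*.033
sgn=1
def res(p,top=True):
    P,n=model(p); r=[(proj(c,P)-S),(proj(c,n)-N)]
    if top: r+=[(proj(t,P)-St),(proj(t,n)-Nt)]
    return np.concatenate([q.ravel() for q in r])
if __name__=='__main__':
  for top in (False,True):
    for sgn in (1,-1):
      for a0 in np.arange(0,6.28,.6):
        s=least_squares(res,[.604,.046,.165,.134,a0],args=(top,))
        if s.cost<60: print(top,sgn,s.cost.round(2),s.x.round(4),np.degrees(s.x[3:]).round(2)); break
E
python3 hubfit.py
```

```text
False -1 0.41 [ 0.5966  0.0441  0.159   0.1395 -2.6098] [   7.99 -149.53]
True -1 8.79 [ 0.5977  0.0441  0.1565  0.1419 -2.6126] [   8.13 -149.69]
```

```bash
python3 - <<'E'
import hubfit as H; from hubfit import *
H.sgn=-1
def g(q,top): return H.res([q[0],q[1],.165,q[2],q[3]],top)
for top in (False,True):
    s=least_squares(g,[.6,.044,.139,-2.61],args=(top,)); print(s.cost,s.x,np.degrees(s.x[2:])); print(s.fun.reshape(-1,2).round(1))
E
```

```text
4.020374435419979 [ 0.5949307   0.04369435  0.13301332 -2.60377822] [   7.6211016  -149.18550283]
[[-0.6 -0.9]
 [ 0.5 -0.8]
 [ 1.6  0.3]
 [-0.3  1.1]
 [-1.4 -0. ]
 [ 0.1  0.5]]
16.454343548071563 [ 0.59551813  0.04362678  0.13473628 -2.60597134] [   7.71982014 -149.31115924]
[[-0.7 -0.3]
 [ 0.4 -0.2]
 [ 1.3  0.9]
 [-0.5  1.7]
 [-1.6  0.6]
 [-0.1  1.2]
 [-0.2  2. ]
 [-0.2  2.2]
 [-0.6  1.4]
 [-0.1  0.9]
 [-0.5  1. ]
 [-0.4  3. ]]
```

```bash
python3 - <<'E'
from h import *
c=load('hubw'); t=load('top0')
z=lambda p:np.array(p)/3.3+[200,130]
print('base front corners wrist',plane(c,z([(90,30),(503,24)]),(0,0,.012)))
zt=lambda p:np.array(p)/3.8+[210,150]
print('base front corners top',plane(t,zt([(103,361),(323,336)]),(0,0,.012)))
s=load('scene0'); zs=lambda p:np.array(p)/3+[140,150]
print('scene back base corners',plane(s,zs([(266,460),(508,540)]),(0,0,.006)))
print('top plate back corners? top',plane(t,zt([(78,100),(291,76)]),(0,0,.1)))
# tcp consistency: known table holes seen in top vs wrist
print('hole top',plane(t,zt([(454,130),(453,257),(452,385)]),(0,0,0)))
f=c['frame'];print('hole wrist',plane(c,[(154,175),(153,241),(156,101)],(0,0,0)))
e=c['eye'];print(e)
E
```

```text
base front corners wrist [[ 0.53704116 -0.0493615   0.012     ]
 [ 0.51274036  0.11622251  0.012     ]]
base front corners top [[ 0.51114993  0.11594023  0.012     ]
 [ 0.53385835 -0.05071365  0.012     ]]
scene back base corners [[ 0.73169479 -0.01906301  0.006     ]
 [ 0.70461826  0.152421    0.006     ]]
top plate back corners? top [[ 0.69278489  0.13236467  0.1       ]
 [ 0.71415917 -0.0194887   0.1       ]]
hole top [[ 0.69850475 -0.15158751  0.        ]
 [ 0.59823497 -0.15140546  0.        ]
 [ 0.49914129 -0.15129339  0.        ]]
hole wrist [[ 0.60088834 -0.1505872   0.        ]
 [ 0.70095265 -0.14950874  0.        ]
 [ 0.50033502 -0.15080923  0.        ]]
[0.50798119 0.0277832  0.46324098]
```

Call:
drive_tool(deltas=[[[0.03, 0.0, 0.0], 0], [[0.03, 0.0, 0.0], 0], [[0.03, 0, 0.0], 0], [[0, 0, 0], 0], [[0, 0, 0], 0]])

```text
time_s: 2.4
eef_pos: [0.6625, 0.0458, 0.321]
eef_rot: [-0.002, -0.072, 0.997, -0.001]
wrist_force: [0.5, 0.6, 0.5]
opening: 1.0
```

```bash
python3 - <<'E'
from h import *
c=shot('wrist','hubw2'); o=get_obs(); print(o['eef_pos'],o['eef_rot'],o['time_s'],c['eye'])
f=c['frame'][:,:,::-1]
cv2.imwrite('pics/hub2.png',f[30:230,180:400].repeat(3,0).repeat(3,1))
E
```

```text
[0.6622961  0.04574619 0.32095967] [-0.00211929 -0.07190581  0.99740812 -0.00144821] 2.45 [0.59654287 0.03661677 0.46397464]
```

View pics/hub2.png

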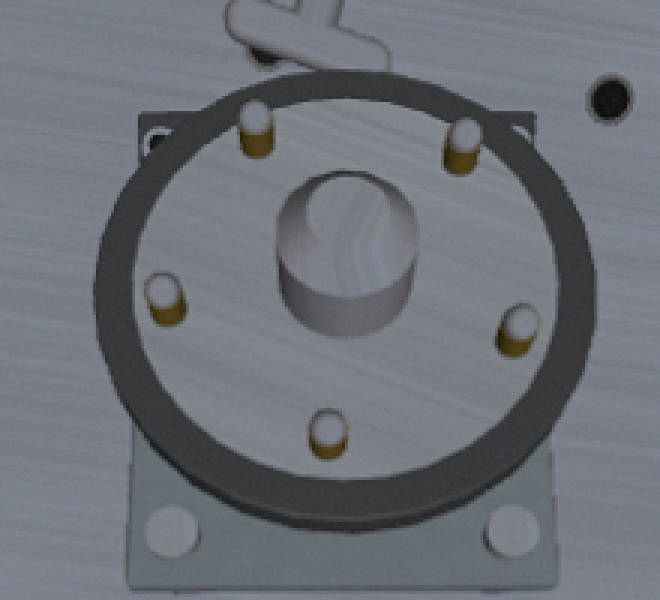

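```bash
cat > hubfit2.py <<'E'
from h import *
from scipy.optimize import least_squares
from hubfit import frame
c=load('hubw'); d=load('hubw2'); t=load('top0')
S=np.array([(210,135),(424,153),(479,360),(287,477),(119,328)])/3.3+[200,130]
N=np.array([(304,270)])/3.3+[200,130]
S2=np.array([(256,115),(463,135),(520,321),(328,425),(164,289)])/3+[180,30]
N2=np.array([(348,209)])/3+[180,30]
def model(p):
    F=frame(p[3]); a=p[4]-np.arange(5)*2*np.pi/5
    L=np.c_[.052*np.cos(a),.052*np.sin(a),.013+0*a]
    return p[:3]+L@F.T, p[:3]+F[:,2]*.033
def res(p,v=(1,1)):
    P,n=model(p); r=[]
    if v[0]: r+=[(proj(c,P)-S),(proj(c,n)-N)]
    if v[1]: r+=[(proj(d,P)-S2),(proj(d,n)-N2)]
    return np.concatenate([q.ravel() for q in r])
if __name__=='__main__':
  for v in [(1,0),(0,1),(1,1)]:
    s=least_squares(res,[.604,.046,.165,.134,-2.6],args=(v,))
    print(v,s.cost.round(2),s.x.round(4),np.degrees(s.x[3:]).round(2))
    print(s.fun.reshape(-1,2).round(1).tolist())
  P,n=model(s.x); print(proj(t,P).round(1),proj(t,n))
E
python3 hubfit2.py
```

```text
(1, 0) 0.42 [ 0.5944  0.0438  0.1632  0.1442 -2.6141] [   8.26 -149.78]
[[0.1, 0.4], [-0.2, 0.3], [0.4, 0.0], [-0.2, 0.0], [-0.1, 0.0], [0.1, -0.6]]
(0, 1) 0.49 [ 0.5932  0.0435  0.1638  0.1321 -2.603 ] [   7.57 -149.14]
[[-0.3, 0.4], [0.4, -0.2], [-0.0, -0.2], [0.0, -0.1], [-0.3, -0.4], [0.2, 0.5]]
(1, 1) 2.35 [ 0.5935  0.0435  0.1653  0.1341 -2.6049] [   7.68 -149.25]
[[-0.2, -0.4], [0.0, -0.4], [0.8, -0.1], [-0.2, 0.1], [-0.6, -0.3], [0.2, -1.1], [-0.4, 0.5], [0.6, -0.1], [0.3, 0.2], [0.0, 0.6], [-0.6, -0.0], [0.2, 0.7]]
[[274.2 227. ]
 [250.1 227.7]
 [241.8 206.5]
 [261.6 192.3]
 [281.7 205.5]] [[262.21551799 215.10248407]]
```

```bash
python3 - <<'E'
from hubfit2 import *
s=load('scene0'); f=cv2.resize(s['frame'][:,:,::-1],None,fx=3,fy=3,interpolation=cv2.INTER_CUBIC)
for p,col in (([.5935,.0435,.165,.1341,-2.6049],(0,0,255)),([.602,.0445,.165,.1341,-2.6049],(255,0,0))):
    P,n=model(p); 
    for q in proj(s,np.r_[P,n[None]]): cv2.circle(f,tuple(int(v) for v in q*3+1),3,col,-1)
cv2.imwrite('pics/scchk.png',f[450:850,600:1100])
E
```

```text
(no output)
```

View pics/scchk.png

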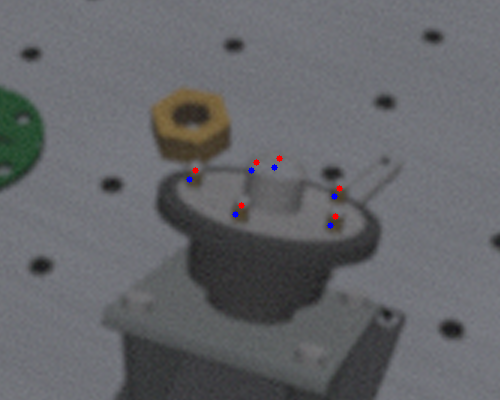

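```bash
python3 - <<'E'
from h import *
t=load('top0'); zt=lambda p:np.array(p)/3.8+[210,150]
P=plane(t,zt([(620,295),(686,340),(666,416),(587,418),(559,344)]),(0,0,.005))
m=P.mean(0); d=P-m; print(m,np.linalg.norm(d,axis=1),(np.degrees(np.arctan2(d[:,1],d[:,0]))%72).round(1))
E
```

```text
[ 0.51902324 -0.28300116  0.005     ] [0.05210614 0.05194179 0.05183902 0.05169178 0.05173949] [2.8 2.7 2.8 2.5 3.3]
```

Call:
drive_tool(deltas=[[[-0.01, -0.02, 0.0], 0], [[-0.02, -0.042, 0.0], 0], [[-0.02, -0.042, -0.01], 0], [[-0.02, -0.042, -0.01], 0], [[-0.02, -0.042, -0.01], 0], [[-0.02, -0.042, -0.01], 0], [[-0.02, -0.042, -0.01], 0], [[-0.02, -0.042, -0.01], 0], [[-0.01, -0.015, -0.01], 0], [[0, 0, 0], 0]])

```text
time_s: 3.45
eef_pos: [0.4863, -0.2812, 0.2549]
eef_rot: [0.002, -0.079, 0.997, -0.003]
wrist_force: [0.7, -0.6, 0.7]
opening: 0.997
```

Call:
drive_tool(deltas=[[[0, 0, 0], 0], [[0, 0, 0], 0]])

```text
time_s: 3.65
eef_pos: [0.4862, -0.2794, 0.2563]
eef_rot: [0.003, -0.079, 0.997, -0.003]
wrist_force: [0.6, -0.3, -0.3]
opening: 0.998
```

```bash
python3 - <<'E'
from h import *
c=shot('wrist','capw'); o=get_obs(); print(o['eef_pos'],o['eef_rot'],o['time_s'],o['q'],o['wrist_force'])
E
```

```text
[ 0.48651425 -0.27929074  0.25653609] [ 0.00273654 -0.07905292  0.99686029 -0.0035643 ] 3.7 [-7.32149034e-01  1.22667555e-01  1.62132215e+00 -9.55387890e-04
  1.38866496e+00 -2.46104909e+00] [ 0.25660606 -0.34882736  0.60051049]
```

View pics/capw.png

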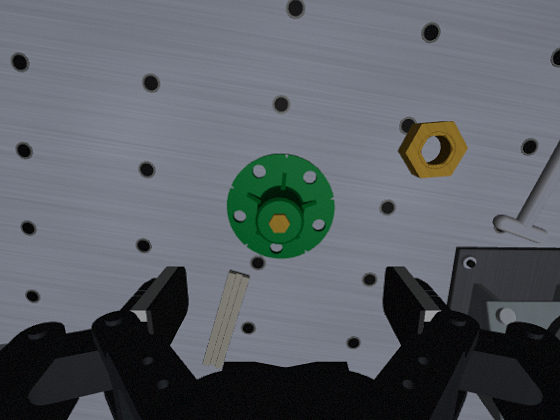

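```bash
cat > capm.py <<'E'
from h import *
def holes(c,box=(200,130,360,280)):
    f=c['frame'].astype(int); g=((f[...,1]>f[...,0]*1.4)&(f[...,1]>f[...,2]*1.25)).astype(np.uint8)
    x0,y0,x1,y1=box; m=np.zeros_like(g); m[y0:y1,x0:x1]=g[y0:y1,x0:x1]
    cs,h=cv2.findContours(m,cv2.RETR_CCOMP,cv2.CHAIN_APPROX_NONE)
    out=max(cs,key=cv2.contourArea); el=cv2.fitEllipse(out)
    H=[(cv2.contourArea(k),cv2.fitEllipse(k)) for k,hh in zip(cs,h[0]) if hh[3]>=0 and len(k)>8]
    return el,H
E
python3 - <<'E'
from capm import *
c=load('capw'); el,H=holes(c); print(el); print(H)
uv=[h[1][0] for h in H if 40<h[0]<220]
c1=plane(c,[el[0]],(0,0,.008)); print(c1)
hs=[h for h in H if 40<h[0]<220]
P=plane(c,[h[1][0] for h in hs],(0,0,.0065)); d=P-c1; 
print(P, np.linalg.norm(d[:,:2],axis=1),(np.degrees(np.arctan2(d[:,1],d[:,0]))%72))
E
```

```text
((280.25830078125, 205.7641143798828), (103.27655792236328, 106.2218246459961), 93.9864501953125)
[(104.5, ((275.89007568359375, 247.08396911621094), (9.7407808303833, 14.122249603271484), 99.81747436523438)), (127.5, ((318.1486511230469, 224.2007293701172), (11.957164764404297, 13.831727981567383), 75.38041687011719)), (344.5, ((278.8887939453125, 223.0816650390625), (20.830303192138672, 21.320676803588867), 53.10639572143555)), (129.0, ((239.38980102539062, 215.5205841064453), (12.042181015014648, 13.888516426086426), 125.88135528564453)), (153.0, ((309.24481201171875, 176.59393310546875), (13.602204322814941, 14.537629127502441), 63.19468307495117)), (160.5, ((258.80670166015625, 170.8584442138672), (13.858570098876953, 14.88064193725586), 136.30075073242188))]
[[ 0.51814037 -0.28298339  0.008     ]]
[[ 0.573013   -0.2802558   0.0065    ]
 [ 0.53450956 -0.23273564  0.0065    ]
 [ 0.53882371 -0.33113191  0.0065    ]
 [ 0.47745037 -0.25412218  0.0065    ]
 [ 0.48008    -0.31474577  0.0065    ]] [0.05494038 0.05284683 0.05240306 0.04988632 0.04957258] [ 2.84569444 71.9559558   5.24709943  0.65211139  3.84588757]
```

Call:
drive_tool(deltas=[[[0.016, -0.002, -0.02], -0.01], [[0.016, -0.002, -0.03], -0.01], [[0, 0, -0.03], 0], [[0, 0, -0.03], 0], [[0, 0, -0.03], 0], [[0, 0, -0.01], 0], [[0, 0, 0], 0]])

```text
time_s: 4.4
eef_pos: [0.5275, -0.2758, 0.1088]
eef_rot: [0.008, -0.076, 0.997, -0.008]
wrist_force: [0.4, -0.6, -0.3]
opening: 1.001
```

```bash
python3 - <<'E'
from h import *
c=shot('wrist','capw2'); o=get_obs(); print(o['eef_pos'],o['eef_rot'],o['time_s'],o['wrist_force'])
print(R.from_quat(o['eef_rot'],scalar_first=True).as_matrix().round(4))
E
```

```text
[ 0.52779212 -0.27599724  0.10964379] [ 0.0082526  -0.0757335   0.99706319 -0.00783149] 4.45 [-0.78967898 -0.25492073  0.15891672]
[[-0.9884 -0.1509  0.0176]
 [-0.1512  0.9884 -0.0144]
 [-0.0153 -0.0169 -0.9997]]
```

View pics/capw2.png

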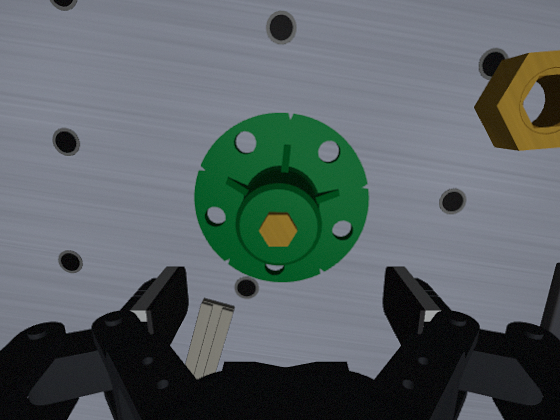

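```bash
python3 - <<'E'
from capm import *
c=load('capw2'); el,H=holes(c,(180,100,390,300)); print(el)
print(plane(c,[(278,231)],(0,0,.072)), plane(c,[el[0]],(0,0,.007)))
hs=[h for h in H if 100<h[0]<500 and abs(h[1][0][1]-231)>3 or True]
for h in H: print(h)
uv=[(245,142),(329,152),(343,229),(275,267),(216,216)]
E
```

```text
((281.1229553222656, 196.96148681640625), (167.8599395751953, 172.78273010253906), 97.56744384765625)
[[ 0.52113006 -0.28185906  0.072     ]] [[ 0.51648815 -0.28267519  0.007     ]]
(111.5, ((274.26519775390625, 266.89642333984375), (7.912251949310303, 20.214723587036133), 93.72747802734375))
(278.0, ((341.3546142578125, 228.3889923095703), (17.00080680847168, 21.0175724029541), 68.44300842285156))
(1063.5, ((277.64337158203125, 229.3330078125), (36.915008544921875, 37.14522933959961), 146.19921875))
(281.0, ((215.939453125, 214.90570068359375), (16.778837203979492, 21.443870544433594), 124.4999008178711))
(395.0, ((328.1868591308594, 151.00558471679688), (21.639352798461914, 23.32477378845215), 43.341552734375))
(400.5, ((245.24606323242188, 141.81234741210938), (21.797792434692383, 23.48792839050293), 155.5208740234375))
```

Call:
drive_tool(deltas=[[[-0.005, -0.003, 0], -0.008], [[-0.004, -0.003, 0], -0.008], [[0, 0, -0.012], 0], [[0, 0, -0.018], 0], [[0, 0, -0.018], 0], [[0, 0, -0.016], 0], [[0, 0, -0.01], 0], [[0, 0, -0.003], 0], [[0, 0, 0], 0]])

```text
time_s: 5.35
eef_pos: [0.522, -0.2873, 0.0375]
eef_rot: [0.014, -0.066, 0.998, -0.014]
wrist_force: [-0.3, 0.1, 0.4]
opening: 1.001
```

```bash
python3 - <<'E'
from h import *
o=get_obs(); print(o['eef_pos'],o['time_s'],o['wrist_force'])
print(R.from_quat(o['eef_rot'],scalar_first=True).as_matrix().round(4))
E
```

```text
[ 0.52204333 -0.28732286  0.03748247] 5.35 [-0.31553184  0.05666606  0.42748019]
[[-0.9909 -0.1313  0.0301]
 [-0.1321  0.9909 -0.0255]
 [-0.0265 -0.0292 -0.9992]]
```

Call:
drive_tool(deltas=[[[-0.003, 0.005, -0.004], 0.0], [[0, 0, -0.002], 0], [[0, 0, 0], 0]])

```text
time_s: 5.65
eef_pos: [0.5198, -0.2827, 0.0328]
eef_rot: [0.015, -0.066, 0.998, -0.015]
wrist_force: [0.3, -0.8, -0.9]
opening: 0.999
```

Call:
drive_tool(deltas=[[[0, 0, 0], 0], [[0, 0, 0], 0], [[0, 0, 0], 0], [[0, 0, 0], 0], [[0, 0, 0], 0], [[0, 0, 0], 0]], gripper=0.0)

```text
time_s: 6.25
eef_pos: [0.5204, -0.2828, 0.0343]
eef_rot: [0.016, -0.066, 0.998, -0.015]
wrist_force: [-0.4, 0.4, 0.4]
opening: 0.589
```

```bash
python3 - <<'E'
from h import *
o=get_obs(); print(o['eef_pos'],o['time_s'],o['wrist_force'],o['torque'])
print(R.from_quat(o['eef_rot'],scalar_first=True).as_matrix().round(4))
shot('wrist','grip')
E
```

```text
[ 0.5203617  -0.28275702  0.0342881 ] 6.25 [-0.35116987  0.36617165  0.38893236] [0.35176606 0.06612508 0.06036694]
[[-0.9908 -0.1313  0.0334]
 [-0.1322  0.9908 -0.0276]
 [-0.0295 -0.0318 -0.9991]]
```

View pics/grip.png

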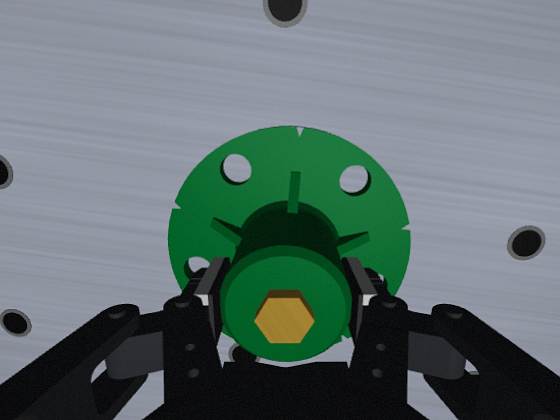

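Call:
drive_tool(deltas=[[[0, 0, 0.01], 0], [[0, 0, 0.02], 0], [[0, 0, 0.03], 0], [[0, 0, 0.035], 0], [[0, 0, 0.035], 0], [[0, 0, 0.035], 0], [[0, 0, 0.035], 0], [[0, 0, 0.035], 0], [[0, 0, 0.025], 0], [[0, 0, 0.01], 0]])

```text
time_s: 7.3
eef_pos: [0.5117, -0.2761, 0.3091]
eef_rot: [0.009, -0.066, 0.998, -0.009]
wrist_force: [0.8, 0.3, -4.7]
opening: 0.589
```

```bash
cat > st.py <<'E'
from h import *
o=get_obs(); print('t',o['time_s'],'p',o['eef_pos'].round(4),'F',o['wrist_force'].round(1),'M',o['torque'].round(2),'open',round(float(o['opening']),3))
T=R.from_quat(o['eef_rot'],scalar_first=True).as_matrix(); print('z',T[:,2].round(4),'jaw',np.degrees(np.arctan2(T[1,1],T[0,1])).round(2))
d=o['eef_pos']-np.array([.5935,.0435,.165]); y=.1341; print('stand frame',(d[0]*np.cos(y)+d[1]*np.sin(y)).round(4),(-d[0]*np.sin(y)+d[1]*np.cos(y)).round(4),d[2].round(4))
a=T[:,2]; print('lean xs,ys deg',np.degrees([a[0]*np.cos(y)+a[1]*np.sin(y),-a[0]*np.sin(y)+a[1]*np.cos(y)]).round(2))
E
python3 st.py
```

```text
t 7.3 p [ 0.5117 -0.2761  0.3091] F [ 0.8  0.3 -4.7] M [-0.03  0.01  0.06] open 0.589
z [ 0.0185 -0.0166 -0.9997] jaw 97.56
stand frame -0.1238 -0.3058 0.1441
lean xs,ys deg [ 0.92 -1.08]
```

Call:
drive_tool(deltas=[[[0.002, 0.015, 0], 0], [[0.004, 0.032, 0], 0], [[0.004, 0.036, 0], 0], [[0.004, 0.036, 0], 0], [[0.004, 0.036, 0], 0], [[0.004, 0.036, 0], 0], [[0.004, 0.036, 0], 0], [[0.004, 0.036, 0], 0], [[0.004, 0.03, 0], 0], [[0.002, 0.01, 0], 0]])

```text
time_s: 8.3
eef_pos: [0.5372, 0.0462, 0.2916]
eef_rot: [-0.004, -0.064, 0.998, -0.003]
wrist_force: [-0.1, -0.5, -3.6]
opening: 0.589
```

Call:
drive_tool(deltas=[[[0, 0, 0], 0], [[0, 0, 0], 0]])

```text
time_s: 8.5
eef_pos: [0.5353, 0.0483, 0.2885]
eef_rot: [-0.006, -0.066, 0.998, -0.002]
wrist_force: [0.3, -0.4, -4.2]
opening: 0.593
```

```bash
python3 st.py
```

```text
t 8.5 p [0.5353 0.0483 0.2885] F [ 0.3 -0.4 -4.2] M [-0.04 -0.03  0.01] open 0.593
z [-0.0122 -0.0055 -0.9999] jaw 97.61
stand frame -0.057 0.0125 0.1235
lean xs,ys deg [-0.74 -0.22]
```

Call:
drive_tool(deltas=[[[0.006, -0.003, 0], 0], [[0.006, -0.004, -0.01], 0], [[0.005, -0.003, -0.012], 0], [[0, 0, -0.012], 0], [[0, 0, -0.003], 0]])

```text
time_s: 9.0
eef_pos: [0.5537, 0.0326, 0.2471]
eef_rot: [-0.007, -0.063, 0.998, -0.003]
wrist_force: [0.2, 0.0, -4.3]
opening: 0.593
```

```bash
python3 st.py; python3 -c "
from h import *
shot('scene','s1');shot('wrist','w1')
f=load('s1')['frame'][:,:,::-1]; cv2.imwrite('pics/s1z.png',f[100:300,180:400].repeat(3,0).repeat(3,1))"
```

```text
t 9.0 p [0.5537 0.0326 0.2471] F [ 0.2  0.  -4.3] M [-0.02  0.03  0.02] open 0.593
z [-0.0137 -0.0065 -0.9999] jaw 97.24
stand frame -0.0409 -0.0055 0.0821
lean xs,ys deg [-0.83 -0.27]
```

View pics/s1z.png

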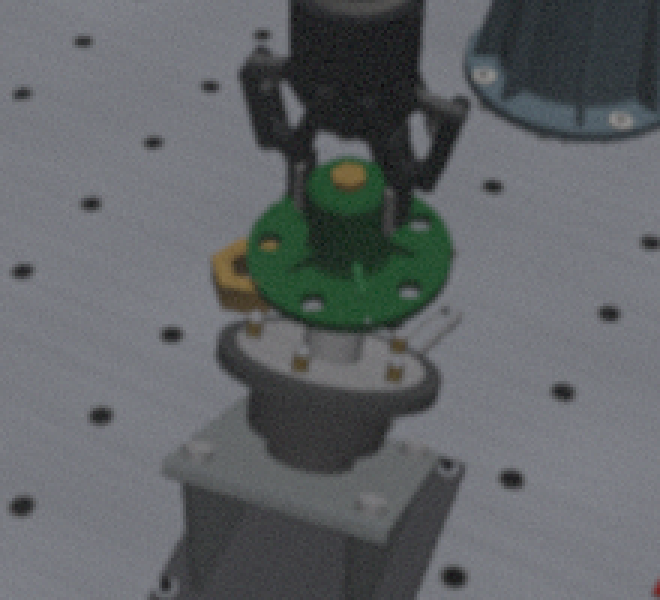

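View pics/w1.png

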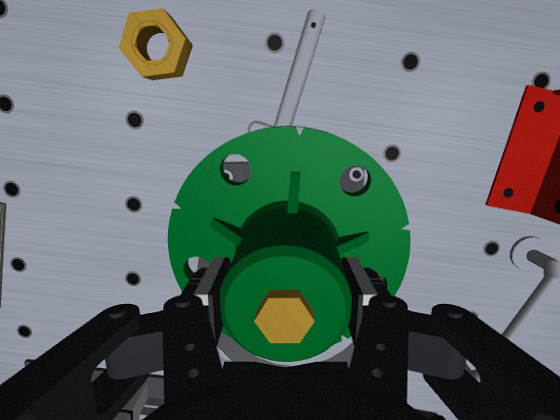

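Call:
drive_tool(deltas=[[[-0.001, 0.005, -0.004], 0], [[0, 0, -0.005], 0], [[0, 0, -0.003], 0]])

```text
time_s: 9.4
eef_pos: [0.5534, 0.0386, 0.2368]
eef_rot: [-0.005, -0.064, 0.998, -0.003]
wrist_force: [0.5, 0.1, -4.1]
opening: 0.59
```

Call:
drive_tool(deltas=[[[0, 0, -0.003], 0], [[0, 0, -0.002], 0]])

```text
time_s: 9.6
eef_pos: [0.5535, 0.0388, 0.2335]
eef_rot: [-0.005, -0.064, 0.998, -0.004]
wrist_force: [-9.2, -0.7, 13.6]
opening: 0.594
```

```bash
python3 st.py
```

```text
t 9.6 p [0.5535 0.0388 0.2335] F [-9.2 -0.7 13.6] M [-0.07  1.36  0.01] open 0.594
z [-0.0089 -0.0076 -0.9999] jaw 97.34
stand frame -0.0403 0.0007 0.0685
lean xs,ys deg [-0.56 -0.36]
```

Call:
drive_tool(deltas=[[[-0.004, -0.0005, -0.003], 0], [[-0.003, -0.0005, -0.003], 0]])

```text
time_s: 9.8
eef_pos: [0.551, 0.0383, 0.2323]
eef_rot: [0.002, -0.064, 0.998, -0.004]
wrist_force: [4.1, 2.7, 5.3]
opening: 0.591
```

```bash
python3 st.py
```

```text
t 9.8 p [0.551  0.0383 0.2323] F [4.1 2.7 5.3] M [ 0.63 -1.1   0.1 ] open 0.591
z [ 0.0047 -0.0073 -1.    ] jaw 97.37
stand frame -0.0428 0.0005 0.0673
lean xs,ys deg [ 0.21 -0.45]
```

Call:
drive_tool(deltas=[[[-0.003, -0.0005, -0.004], 0], [[-0.003, -0.0005, -0.004], 0], [[-0.003, -0.0005, -0.004], 0]])

```text
time_s: 10.1
eef_pos: [0.5493, 0.0382, 0.2306]
eef_rot: [0.014, -0.065, 0.998, -0.004]
wrist_force: [0.7, 3.2, 10.9]
opening: 0.593
```

```bash
python3 st.py;  python3 -c "
from h import *
shot('scene','s2');shot('wrist','w2')
f=load('s2')['frame'][:,:,::-1]; cv2.imwrite('pics/s2z.png',f[100:300,180:400].repeat(3,0).repeat(3,1))"
```

```text
t 10.1 p [0.5493 0.0382 0.2306] F [ 0.7  3.2 10.9] M [ 0.65 -0.67  0.17] open 0.593
z [ 0.0285 -0.0059 -0.9996] jaw 97.44
stand frame -0.0445 0.0006 0.0656
lean xs,ys deg [ 1.57 -0.55]
```

View pics/s2z.png

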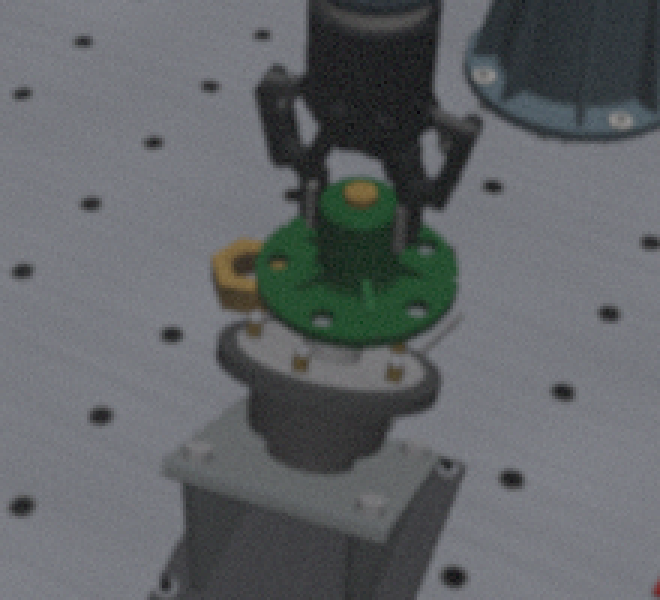

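Call:
drive_tool(deltas=[[[-0.001, 0, -0.004], 0], [[-0.001, 0, -0.004], 0], [[-0.001, 0, -0.004], 0], [[-0.001, 0, -0.005], 0], [[-0.001, 0, -0.005], 0], [[-0.001, 0, -0.005], 0]])

```text
time_s: 10.8
eef_pos: [0.5488, 0.0383, 0.2294]
eef_rot: [0.027, -0.067, 0.997, -0.007]
wrist_force: [-12.4, 1.3, 23.0]
opening: 0.591
```

```bash
python3 st.py;  python3 -c "
from h import *
shot('scene','s3')
f=load('s3')['frame'][:,:,::-1]; cv2.imwrite('pics/s3z.png',f[100:300,180:400].repeat(3,0).repeat(3,1))"
```

```text
t 10.8 p [0.5488 0.0383 0.2294] F [-12.4   1.3  23. ] M [0.27 1.48 0.11] open 0.591
z [ 0.0541 -0.0107 -0.9985] jaw 97.62
stand frame -0.045 0.0009 0.0644
lean xs,ys deg [ 2.99 -1.02]
```

View pics/s3z.png

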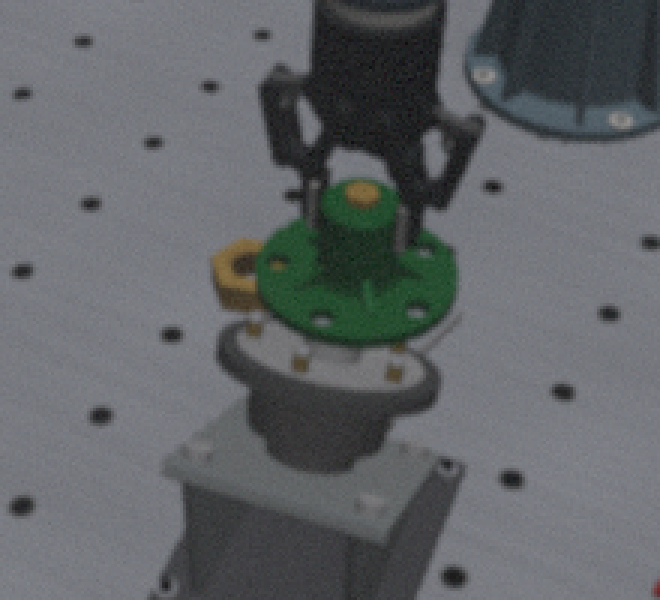

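Call:
drive_tool(deltas=[[[-0.003, 0, -0.005], 0], [[-0.003, 0, -0.005], 0], [[-0.0025, 0, -0.005], 0], [[-0.0025, 0, -0.005], 0], [[-0.0025, 0, -0.005], 0], [[-0.0025, 0, -0.005], 0]])

```text
time_s: 11.45
eef_pos: [0.5464, 0.0384, 0.227]
eef_rot: [0.05, -0.068, 0.996, -0.011]
wrist_force: [-6.8, 1.3, 18.1]
opening: 0.594
```

```bash
python3 st.py
```

```text
t 11.45 p [0.5464 0.0384 0.227 ] F [-6.8  1.3 18.1] M [0.38 0.11 0.05] open 0.594
z [ 0.102  -0.015  -0.9947] jaw 97.71
stand frame -0.0473 0.0012 0.062
lean xs,ys deg [ 5.68 -1.64]
```

Call:
drive_tool(deltas=[[[-0.003, -0.002, -0.005], 0], [[-0.003, -0.002, -0.005], 0], [[-0.003, -0.002, -0.005], 0], [[-0.003, -0.002, -0.005], 0], [[-0.003, -0.002, -0.005], 0], [[-0.003, -0.002, -0.005], 0], [[-0.003, -0.002, -0.005], 0], [[-0.003, -0.002, -0.005], 0]])

```text
time_s: 12.25
eef_pos: [0.5355, 0.034, 0.2134]
eef_rot: [0.076, -0.072, 0.995, -0.004]
wrist_force: [-2.7, 5.6, 8.4]
opening: 0.595
```

```bash
python3 st.py
```

```text
t 12.25 p [0.5355 0.034  0.2134] F [-2.7  5.6  8.4] M [ 1.13 -0.28  0.47] open 0.595
z [ 0.1508  0.0027 -0.9886] jaw 98.21
stand frame -0.0588 -0.0017 0.0484
lean xs,ys deg [ 8.59 -1.  ]
```

```bash
 python3 -c "
from h import *
shot('scene','s4');shot('wrist','w4')
f=load('s4')['frame'][:,:,::-1]; cv2.imwrite('pics/s4z.png',f[100:300,180:400].repeat(3,0).repeat(3,1))"
```

```text
(no output)
```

View pics/s4z.png

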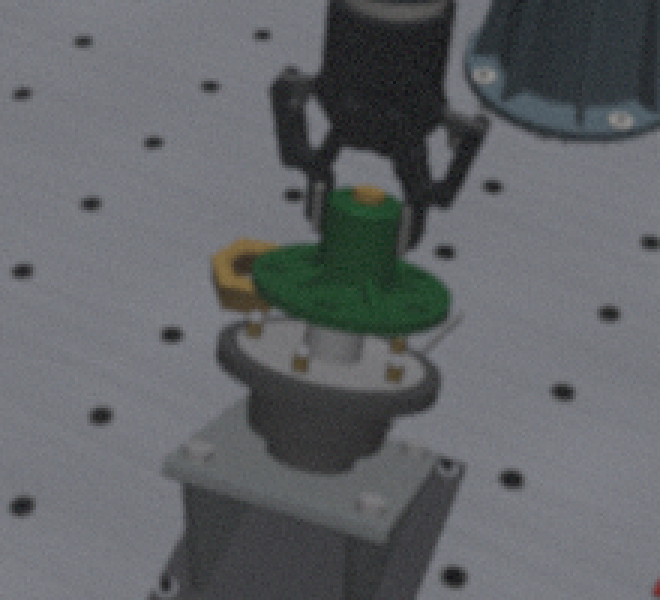

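View pics/w4.png

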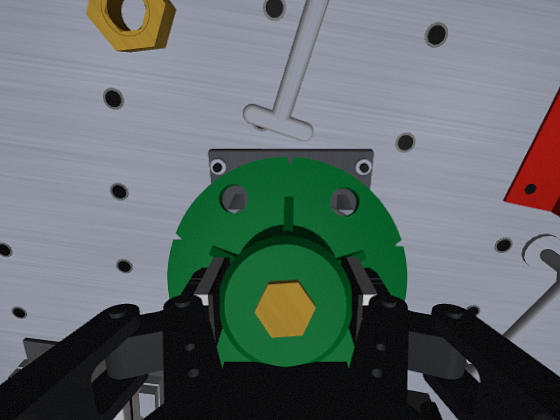

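```bash
 python3 -c "
from h import *
f=load('w4')['frame'][:,:,::-1]; cv2.imwrite('pics/w4z.png',cv2.resize(f[140:370,155:415],None,fx=3,fy=2.6,interpolation=cv2.INTER_CUBIC))"
```

```text
(no output)
```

View pics/w4z.png

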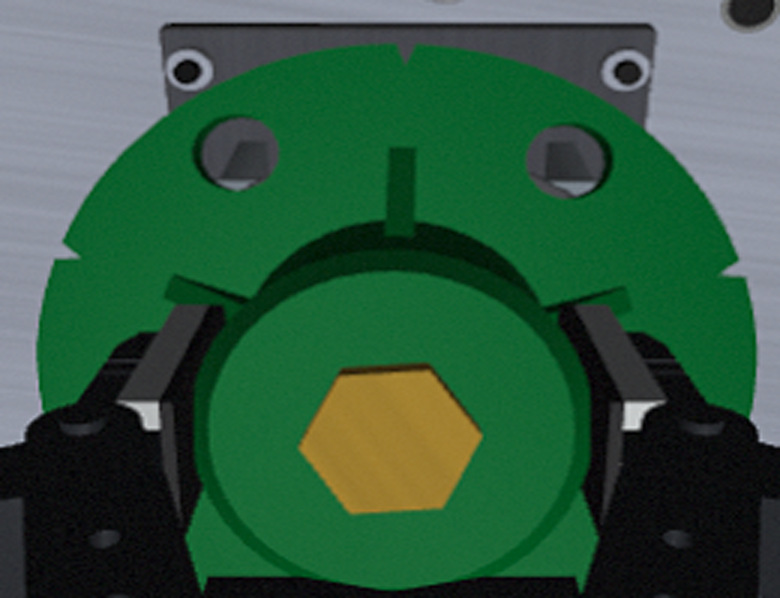

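```bash
cat > pnp.py <<'E'
from h import *
Y=.1341; XS=np.array([np.cos(Y),np.sin(Y),0]); YS=np.array([-np.sin(Y),np.cos(Y),0]); SEAT=np.array([.5935,.0435,.165])
ZH=-.5*XS+np.array([0,0,np.cos(np.pi/6)]); XH=np.cos(np.pi/6)*XS+np.array([0,0,.5])
def pol(r,a,z): a=np.radians(a); return (r*np.cos(a),r*np.sin(a),z)
NAMES={'HL':pol(.052,36,.009),'HR':pol(.052,-36,.009),'P':(0,0,.072),'T':pol(.0655,0,.009),'NL':pol(.0655,72,.009),'NR':pol(.0655,-72,.009)}
def pose(c,pts,show=True):
    k=list(pts); L=np.array([NAMES[i] for i in k],float); I=np.array([pts[i] for i in k],float)
    ok,rv,tv=cv2.solvePnP(L,I,K(c),np.array([c['k1'],0,0,0.]),flags=cv2.SOLVEPNP_SQPNP)
    ok,rv,tv=cv2.solvePnP(L,I,K(c),np.array([c['k1'],0,0,0.]),rv,tv,True)
    Rc=rot(c)@cv2.Rodrigues(rv)[0]; p=rot(c)@tv.ravel()+c['eye']
    e=cv2.projectPoints(L,rv,tv,K(c),np.array([c['k1'],0,0,0.]))[0].reshape(-1,2)-I
    z=Rc[:,2]; 
    if show:
        print('err px',e.round(1).tolist())
        print('cap org',p.round(4),'lean toward -xs',np.degrees(np.arctan2(-z@XS,z[2])).round(2),'ys',np.degrees(np.arcsin(z@YS)).round(2))
        d=p-SEAT; print('hub frame: x',(d@XH).round(4),'y',(d@YS).round(4),'z',(d@ZH).round(4))
        # clocking: hole angle about hub axis from up slope
        h=Rc@np.array(pol(1,36,0)); print('hole clock mod72',(np.degrees(np.arctan2(h@YS,h@XH))%72).round(2),'(studs 66.8)')
        o=get_obs(); T=R.from_quat(o['eef_rot'],scalar_first=True).as_matrix(); print('cap org in tool',(T.T@(p-o['eef_pos'])).round(4))
    return p,Rc
E
python3 - <<'E'
from pnp import *
c=load('w4'); z=lambda u,v:(u/3+155,v/2.6+140)
pose(c,{'HL':z(236,153),'HR':z(568,161),'P':z(391,441),'T':z(406,46),'NL':z(64,250),'NR':z(738,268)})
pose(c,{'HL':z(236,153),'HR':z(568,161),'P':z(391,441)} | {'NL':z(64,250),'NR':z(738,268)})
c=load('w1'); 
pose(c,{'HL':(236,169),'HR':(355,180),'P':(285,319),'T':(299,129),'NL':(177,207),'NR':(406,228)})
E
```

```text
err px [[0.3, -0.2], [0.2, -0.1], [-0.1, 0.0], [-0.0, 0.1], [-0.2, 0.2], [-0.1, -0.0]]
cap org [0.5562 0.0369 0.1831] lean toward -xs 23.75 ys 0.09
hub frame: x -0.0237 y -0.0016 z 0.0346
hole clock mod72 71.38 (studs 66.8)
cap org in tool [-0.0166  0.0007  0.0328]
err px [[0.3, -0.1], [0.1, -0.1], [-0.1, 0.0], [-0.2, 0.2], [-0.2, -0.0]]
cap org [0.5563 0.0369 0.1831] lean toward -xs 23.77 ys 0.09
hub frame: x -0.0237 y -0.0016 z 0.0346
hole clock mod72 71.38 (studs 66.8)
cap org in tool [-0.0166  0.0007  0.0328]
err px [[0.3, 1.6], [-0.8, 1.2], [-0.2, -0.2], [0.7, 0.3], [-1.0, -1.3], [1.0, -1.6]]
cap org [0.5534 0.034  0.2101] lean toward -xs -2.78 ys -1.28
hub frame: x -0.013 y -0.0041 z 0.0596
hole clock mod72 70.86 (studs 66.8)
cap org in tool [-0.0174 -0.0023  0.0057]
```

Call:
drive_tool(deltas=[[[-0.004, -0.001, -0.004], 0], [[-0.004, -0.001, -0.004], 0], [[-0.003, -0.001, -0.003], 0]])

```text
time_s: 12.65
eef_pos: [0.531, 0.0315, 0.2105]
eef_rot: [0.086, -0.073, 0.994, -0.005]
wrist_force: [-0.1, 2.0, 3.5]
opening: 0.593
```

```bash
 python3 st.py; python3 -c "
from h import *
c=shot('wrist','w5')
f=c['frame'][:,:,::-1]; cv2.imwrite('pics/w5z.png',cv2.resize(f[140:370,155:415],None,fx=3,fy=2.6,interpolation=cv2.INTER_CUBIC))"
```

```text
t 12.65 p [0.531  0.0315 0.2105] F [-0.1  2.   3.5] M [ 0.45 -0.56  0.15] open 0.593
z [ 0.1711  0.0023 -0.9852] jaw 98.25
stand frame -0.0636 -0.0035 0.0455
lean xs,ys deg [ 9.74 -1.18]
```

View pics/w5z.png

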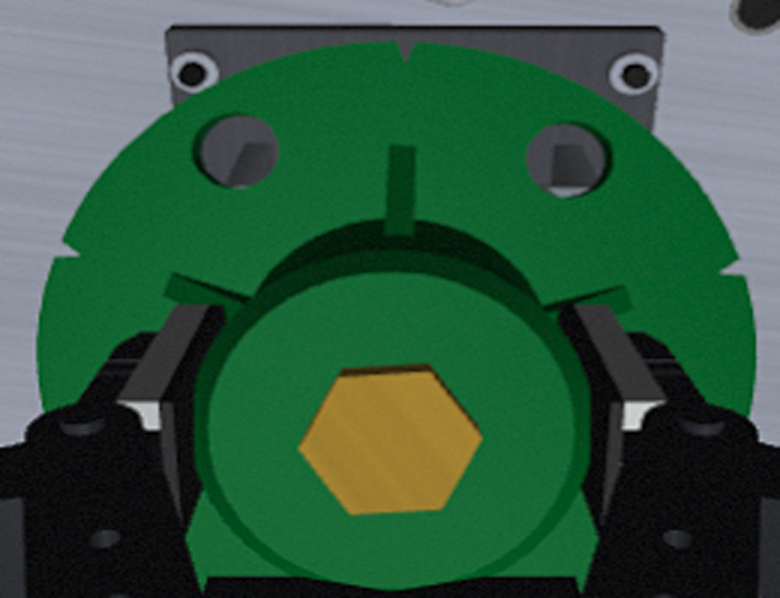

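Call:
drive_tool(deltas=[[[-0.003, 0, -0.005], 0], [[-0.003, 0.0, -0.005], 0], [[-0.003, 0, -0.005], 0], [[-0.003, 0, -0.005], 0]])

```text
time_s: 13.1
eef_pos: [0.525, 0.0307, 0.1998]
eef_rot: [0.095, -0.073, 0.993, -0.007]
wrist_force: [-3.2, 0.4, 14.2]
opening: 0.593
```

```bash
 python3 st.py; python3 -c "
from h import *
c=shot('wrist','w6')
f=c['frame'][:,:,::-1]; cv2.imwrite('pics/w6z.png',cv2.resize(f[140:370,155:415],None,fx=3,fy=2.6,interpolation=cv2.INTER_CUBIC))"
```

```text
t 13.1 p [0.525  0.0307 0.1998] F [-3.2  0.4 14.2] M [ 0.38 -0.47  0.14] open 0.593
z [ 1.899e-01 -5.000e-04 -9.818e-01] jaw 98.23
stand frame -0.0696 -0.0035 0.0348
lean xs,ys deg [10.78 -1.48]
```

View pics/w6z.png

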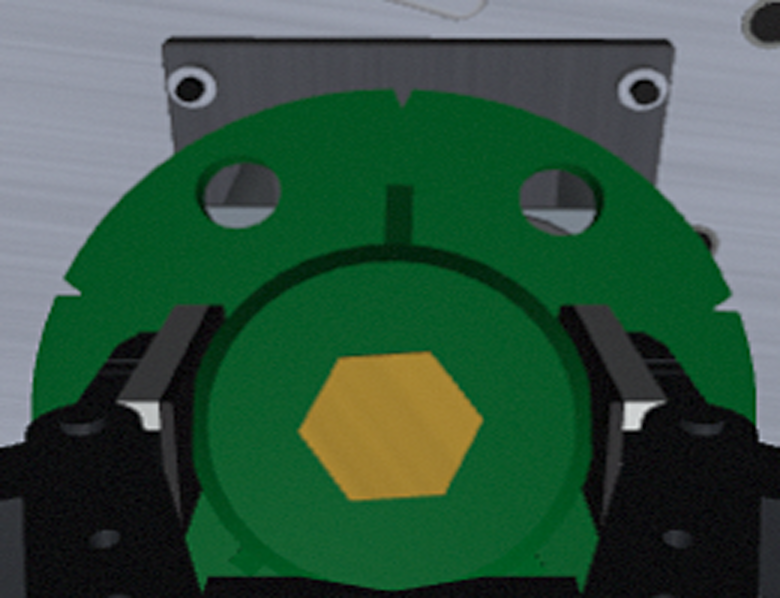

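```bash
python3 - <<'E'
from pnp import *
c=load('w6'); z=lambda u,v:(u/3+155,v/2.6+140)
pose(c,{'HL':z(239,194),'HR':z(561,200),'P':z(391,426),'T':z(402,92),'NL':z(66,286),'NR':z(732,303)})
E
```

```text
err px [[0.2, -0.7], [-0.0, -0.3], [-0.1, -0.0], [0.3, 0.1], [-0.1, 0.7], [-0.3, 0.2]]
cap org [0.5551 0.0347 0.1758] lean toward -xs 35.11 ys 0.58
hub frame: x -0.0286 y -0.0036 z 0.029
hole clock mod72 71.86 (studs 66.8)
cap org in tool [-0.0259  0.0003  0.0288]
```

Call:
drive_tool(deltas=[[[-0.004, 0.0, 0.01], 0], [[-0.001, 0.0, 0.008], 0], [[0.006, 0.002, 0.006], 0], [[0.008, 0.002, 0.005], 0], [[0.006, 0.002, 0.003], 0], [[0, 0, 0.001], 0]])

```text
time_s: 13.75
eef_pos: [0.5377, 0.0371, 0.2316]
eef_rot: [0.09, -0.073, 0.993, -0.007]
wrist_force: [-0.2, -0.5, -4.6]
opening: 0.595
```

```bash
 python3 st.py; python3 -c "
from h import *
c=shot('wrist','w7')
f=c['frame'][:,:,::-1]; cv2.imwrite('pics/w7z.png',cv2.resize(f[140:370,155:415],None,fx=3,fy=2.6,interpolation=cv2.INTER_CUBIC))
shot('scene','s7');f=load('s7')['frame'][:,:,::-1]; cv2.imwrite('pics/s7z.png',f[100:300,180:400].repeat(3,0).repeat(3,1))"
```

```text
t 13.75 p [0.5377 0.0371 0.2316] F [-0.2 -0.5 -4.6] M [-0.04  0.27  0.05] open 0.595
z [ 1.808e-01 -4.000e-04 -9.835e-01] jaw 98.22
stand frame -0.0562 0.0012 0.0666
lean xs,ys deg [10.26 -1.41]
```

View pics/w7z.png

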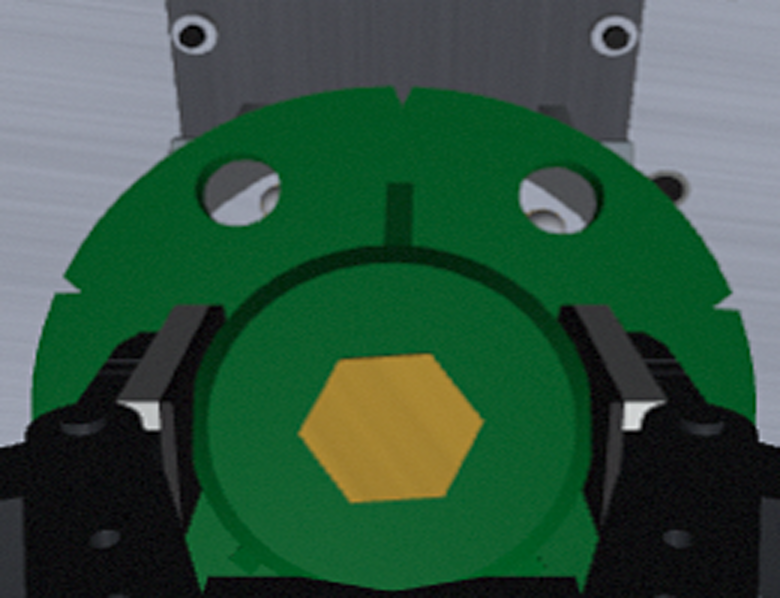

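View pics/s7z.png

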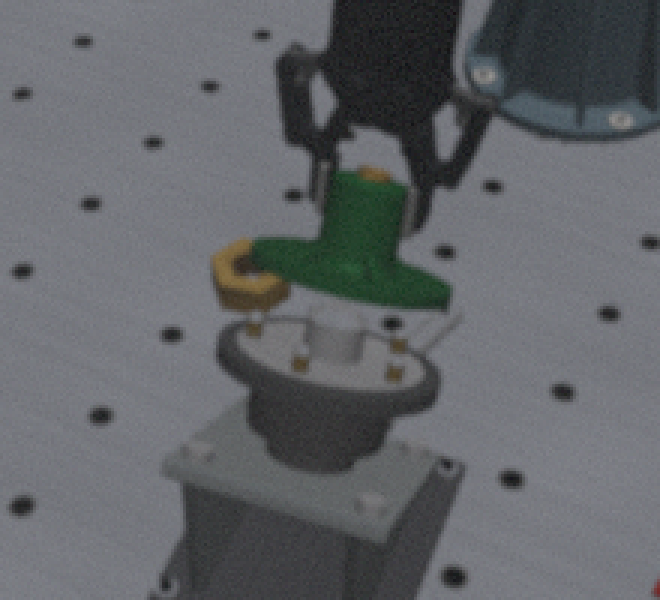

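```bash
python3 - <<'E'
from pnp import *
c=load('w7'); z=lambda u,v:(u/3+155,v/2.6+140)
p,Rc=pose(c,{'HL':z(239,193),'HR':z(561,199),'P':z(391,427),'T':z(403,89),'NL':z(66,284),'NR':z(730,300)})
E
```

```text
err px [[0.2, -1.1], [-0.2, -0.6], [-0.0, 0.0], [-0.1, 0.4], [0.1, 0.7], [-0.0, 0.5]]
cap org [0.5675 0.041  0.2065] lean toward -xs 33.96 ys 0.6
hub frame: x -0.0019 y 0.001 z 0.049
hole clock mod72 71.76 (studs 66.8)
cap org in tool [-0.026   0.0002  0.0297]
```

Call:
drive_tool(deltas=[[[0.004, 0.0, -0.003], 0], [[0.003, 0.0, -0.004], 0], [[0.0025, 0.0, -0.004], 0], [[0.0025, 0.0, -0.004], 0]])

```text
time_s: 14.25
eef_pos: [0.5488, 0.0371, 0.214]
eef_rot: [0.089, -0.073, 0.993, -0.007]
wrist_force: [-0.5, 0.1, -4.2]
opening: 0.594
```

```bash
 python3 st.py
```

```text
t 14.25 p [0.5488 0.0371 0.214 ] F [-0.5  0.1 -4.2] M [-0.06  0.38 -0.01] open 0.594
z [ 1.779e-01 -2.000e-04 -9.840e-01] jaw 98.23
stand frame -0.0451 -0.0004 0.049
lean xs,ys deg [10.1  -1.38]
```

Call:
drive_tool(deltas=[[[0.003, 0.001, -0.003], 0], [[0.002, 0.0, -0.003], 0]])

```text
time_s: 14.45
eef_pos: [0.5539, 0.0381, 0.2066]
eef_rot: [0.088, -0.072, 0.993, -0.006]
wrist_force: [0.2, 0.4, -5.8]
opening: 0.59
```

```bash
 python3 st.py
```

```text
t 14.45 p [0.5539 0.0381 0.2066] F [ 0.2  0.4 -5.8] M [-0.03  0.31 -0.02] open 0.59
z [ 0.1766 -0.     -0.9843] jaw 98.22
stand frame -0.0399 -0.0 0.0416
lean xs,ys deg [10.03 -1.36]
```

Call:
drive_tool(deltas=[[[0.001, 0.0, -0.002], 0], [[0.001, 0.0, -0.002], 0]])

```text
time_s: 14.65
eef_pos: [0.5561, 0.0389, 0.2024]
eef_rot: [0.088, -0.072, 0.993, -0.006]
wrist_force: [-3.0, 5.7, 0.9]
opening: 0.589
```

```bash
 python3 st.py; python3 -c "
from h import *
c=shot('wrist','w8')
f=c['frame'][:,:,::-1]; cv2.imwrite('pics/w8z.png',cv2.resize(f[140:370,155:415],None,fx=3,fy=2.6,interpolation=cv2.INTER_CUBIC))
shot('scene','s8');f=load('s8')['frame'][:,:,::-1]; cv2.imwrite('pics/s8z.png',f[100:300,180:400].repeat(3,0).repeat(3,1))"
```

```text
t 14.65 p [0.5561 0.0389 0.2024] F [-3.   5.7  0.9] M [1.33 0.79 0.19] open 0.589
z [ 0.176   0.0017 -0.9844] jaw 98.22
stand frame -0.0377 0.0005 0.0374
lean xs,ys deg [10.01 -1.25]
```

View pics/w8z.png

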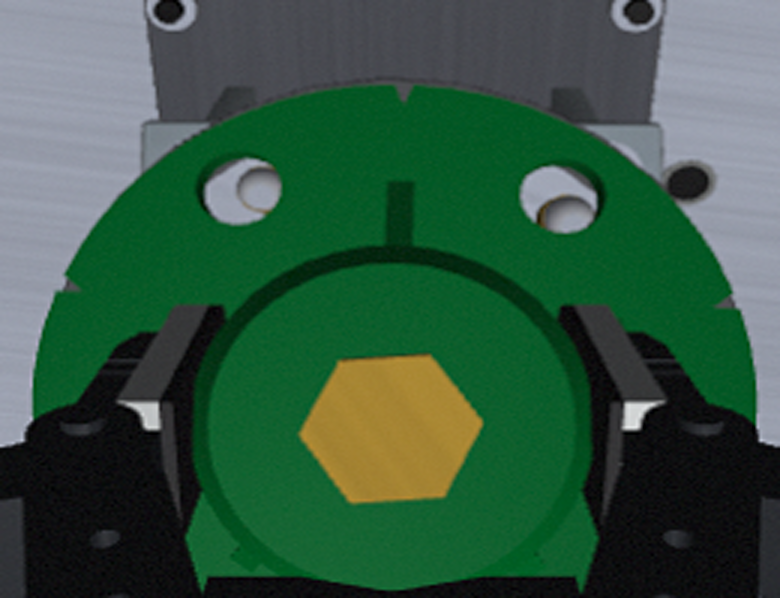

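View pics/s8z.png

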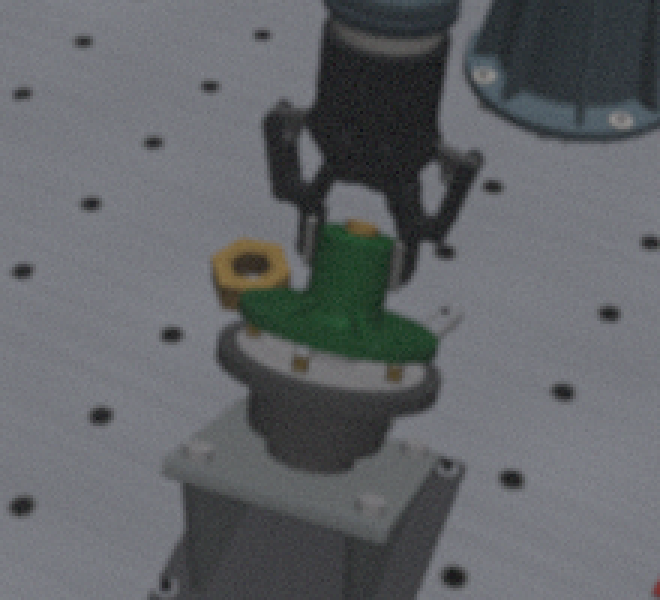

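Call:
drive_tool(deltas=[[[0.0, 0.0, 0.0], -0.025], [[0.0, 0.0, 0.0], -0.025], [[0.0, 0.0, 0.0], -0.025], [[0.0, 0.0, 0], -0.025]])

```text
time_s: 15.15
eef_pos: [0.5563, 0.0398, 0.2017]
eef_rot: [0.088, -0.021, 0.996, -0.01]
wrist_force: [-0.9, 6.5, -4.1]
opening: 0.593
```

```bash
 python3 st.py; python3 -c "
from h import *
c=shot('wrist','w9')
f=c['frame'][:,:,::-1]; cv2.imwrite('pics/w9z.png',cv2.resize(f[140:370,155:415],None,fx=3,fy=2.6,interpolation=cv2.INTER_CUBIC))"
```

```text
t 15.15 p [0.5563 0.0398 0.2017] F [-0.9  6.5 -4.1] M [1.15 0.42 0.4 ] open 0.593
z [ 0.1767 -0.0156 -0.9842] jaw 92.31
stand frame -0.0374 0.0013 0.0367
lean xs,ys deg [ 9.91 -2.24]
```

View pics/w9z.png

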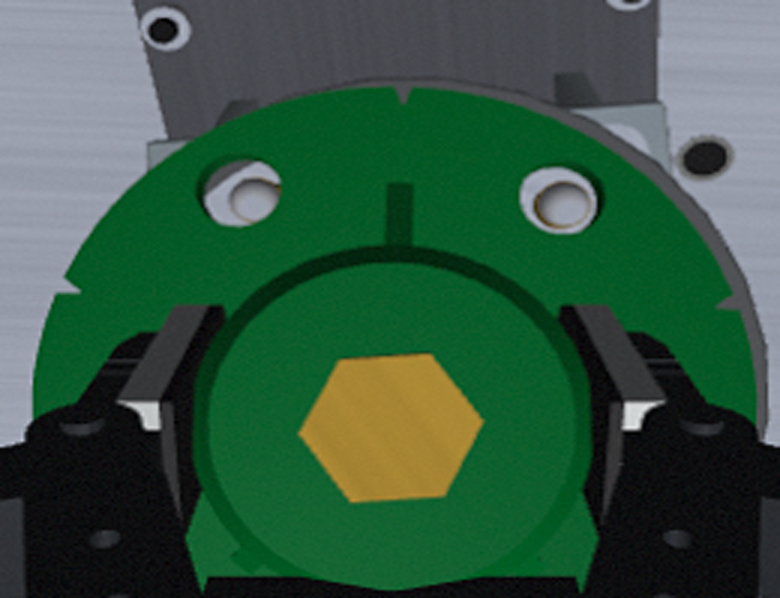

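Call:
drive_tool(deltas=[[[0.002, 0.0, -0.003], 0], [[0.002, 0.0, -0.003], 0], [[0.002, 0, -0.003], 0]])

```text
time_s: 15.5
eef_pos: [0.5629, 0.0403, 0.1932]
eef_rot: [0.089, -0.022, 0.996, -0.01]
wrist_force: [-6.6, 0.6, 17.1]
opening: 0.597
```

```bash
 python3 st.py
```

```text
t 15.5 p [0.5629 0.0403 0.1932] F [-6.6  0.6 17.1] M [1.05 1.13 0.49] open 0.597
z [ 0.1781 -0.0155 -0.9839] jaw 92.38
stand frame -0.0308 0.0009 0.0282
lean xs,ys deg [10.   -2.24]
```

```bash
 python3 -c "
from h import *
c=shot('wrist','w10')
f=c['frame'][:,:,::-1]; cv2.imwrite('pics/w10z.png',cv2.resize(f[140:370,155:415],None,fx=3,fy=2.6,interpolation=cv2.INTER_CUBIC))
shot('scene','s10');f=load('s10')['frame'][:,:,::-1]; cv2.imwrite('pics/s10z.png',f[100:300,180:400].repeat(3,0).repeat(3,1))"
```

```text
(no output)
```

View pics/w10z.png

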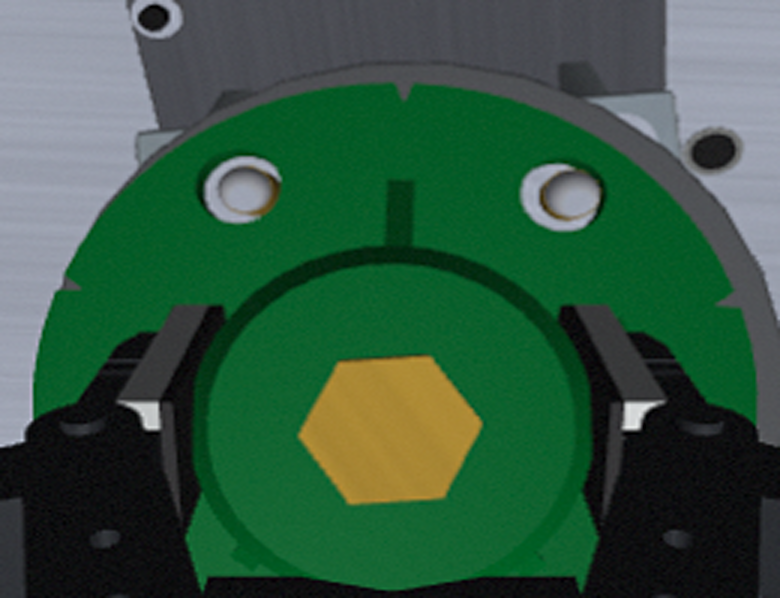

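View pics/s10z.png

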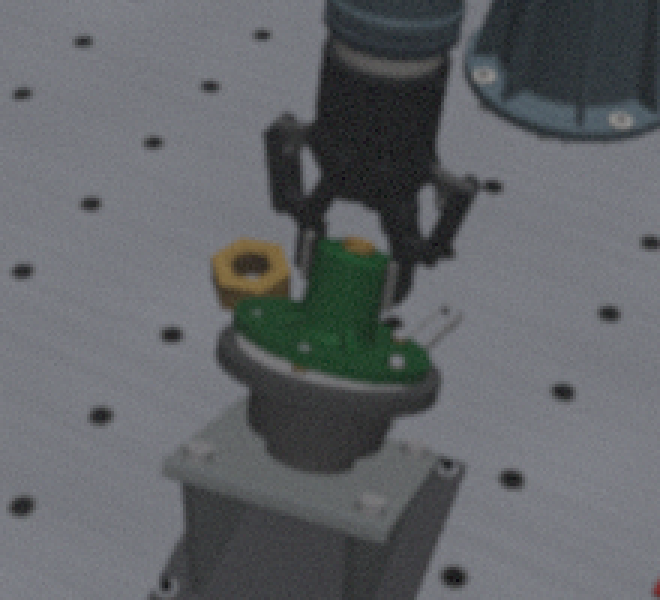

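```bash
python3 - <<'E'
from pnp import *
c=load('w10'); z=lambda u,v:(u/3+155,v/2.6+140)
p,Rc=pose(c,{'HL':z(239,191),'HR':z(561,197),'P':z(391,428),'T':z(404,86),'NL':z(66,283),'NR':z(731,300)})
E
```

```text
err px [[0.2, -1.0], [0.1, -0.4], [-0.0, 0.0], [-0.2, 0.8], [-0.1, 0.4], [-0.0, 0.2]]
cap org [0.5924 0.0413 0.1681] lean toward -xs 33.35 ys 3.64
hub frame: x 0.0004 y -0.002 z 0.0033
hole clock mod72 66.57 (studs 66.8)
cap org in tool [-0.0245  0.0003  0.0301]
```

Call:
drive_tool(deltas=[[[0.003, -0.003, -0.003], 0], [[0.003, -0.003, -0.003], 0], [[0.003, -0.003, -0.003], 0], [[0.003, -0.003, -0.003], 0]])

```text
time_s: 16.0
eef_pos: [0.5695, 0.0381, 0.19]
eef_rot: [0.083, -0.026, 0.996, -0.001]
wrist_force: [-30.9, 9.4, 30.3]
opening: 0.592
```

```bash
 python3 st.py; python3 -c "
from h import *
c=shot('wrist','w11')
f=c['frame'][:,:,::-1]; cv2.imwrite('pics/w11z.png',cv2.resize(f[140:370,155:415],None,fx=3,fy=2.6,interpolation=cv2.INTER_CUBIC))
shot('scene','s11');f=load('s11')['frame'][:,:,::-1]; cv2.imwrite('pics/s11z.png',f[100:300,180:400].repeat(3,0).repeat(3,1))"
```

```text
t 16.0 p [0.5695 0.0381 0.19  ] F [-30.9   9.4  30.3] M [3.34 4.01 1.02] open 0.592
z [ 0.1659  0.0025 -0.9861] jaw 92.95
stand frame -0.0245 -0.0021 0.025
lean xs,ys deg [ 9.44 -1.13]
```

View pics/w11z.png

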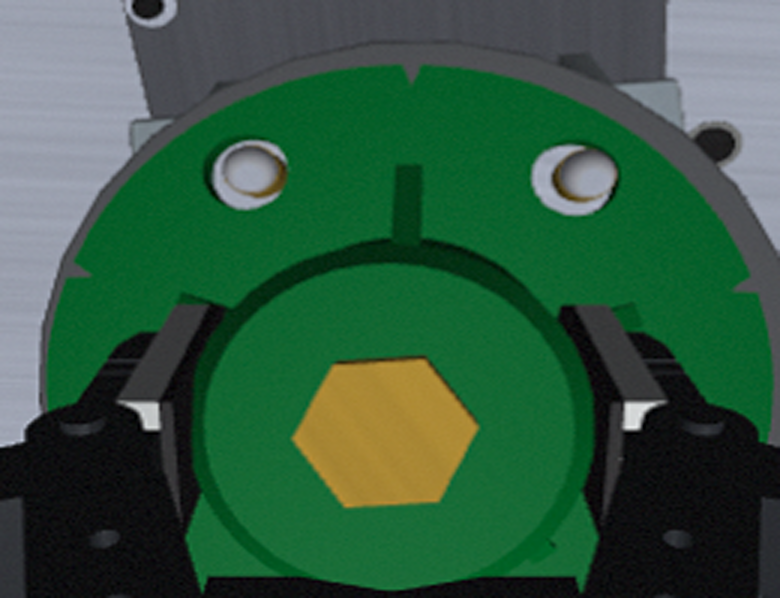

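View pics/s11z.png

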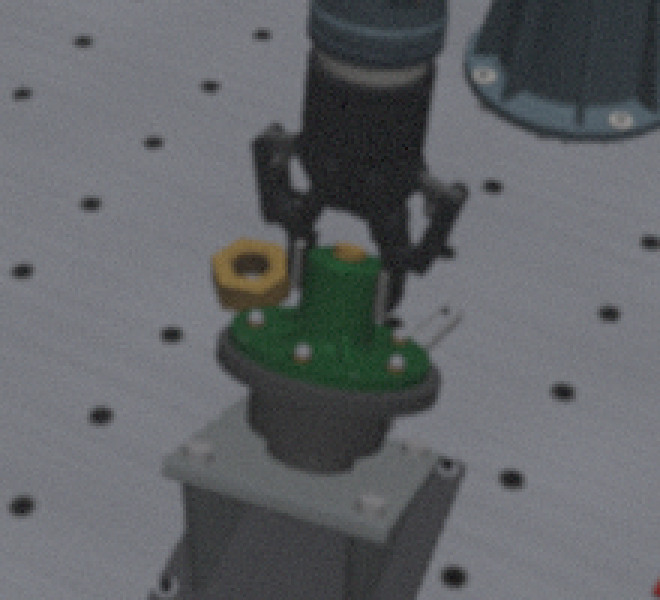

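Call:
drive_tool(deltas=[[[-0.0005, 0, 0.001], 0], [[0, 0, 0.001], 0]])

```text
time_s: 16.3
eef_pos: [0.5684, 0.0387, 0.1924]
eef_rot: [0.083, -0.026, 0.996, -0.001]
wrist_force: [-0.3, 0.3, -5.5]
opening: 0.593
```

```bash
 python3 st.py; python3 - <<'E'
from pnp import *
c=load('w11'); z=lambda u,v:(u/3+155,v/2.6+140)
p,Rc=pose(c,{'HL':z(246,174),'HR':z(574,180),'P':z(386,432),'T':z(411,66),'NL':z(78,267),'NR':z(746,282)})
E
```

```text
t 16.3 p [0.5684 0.0387 0.1924] F [-0.3  0.3 -5.5] M [0.15 0.36 0.05] open 0.593
z [ 0.1657  0.0029 -0.9862] jaw 93.0
stand frame -0.0255 -0.0014 0.0274
lean xs,ys deg [ 9.43 -1.11]
err px [[0.4, -0.8], [-0.3, -1.0], [-0.0, 0.1], [0.2, 0.7], [-0.2, 0.6], [-0.1, 0.5]]
cap org [0.5951 0.0418 0.1624] lean toward -xs 29.19 ys 0.02
hub frame: x -0.0001 y -0.0019 z -0.003
hole clock mod72 66.6 (studs 66.8)
cap org in tool [-0.0215  0.0018  0.0341]
```

Call:
drive_tool(deltas=[[[0.001, 0, -0.002], 0], [[0.001, 0, -0.002], 0]])

```text
time_s: 16.5
eef_pos: [0.5696, 0.0384, 0.1899]
eef_rot: [0.082, -0.027, 0.996, -0.001]
wrist_force: [-27.3, -1.8, 30.9]
opening: 0.594
```

```bash
 python3 st.py
```

```text
t 16.5 p [0.5696 0.0384 0.1899] F [-27.3  -1.8  30.9] M [1.82 3.45 0.82] open 0.594
z [ 0.1634  0.0027 -0.9866] jaw 93.04
stand frame -0.0243 -0.0019 0.0249
lean xs,ys deg [ 9.3 -1.1]
```

Call:
drive_tool(deltas=[[[0, 0, 0], 0], [[0, 0, 0.0], 0]])

```text
time_s: 16.7
eef_pos: [0.5694, 0.0386, 0.1905]
eef_rot: [0.081, -0.027, 0.996, -0.0]
wrist_force: [-3.3, 2.3, -2.2]
opening: 0.591
```

```bash
 python3 st.py; python3 -c "
from h import *
c=shot('wrist','w12')
f=c['frame'][:,:,::-1]; cv2.imwrite('pics/w12z.png',cv2.resize(f[140:370,155:415],None,fx=3,fy=2.6,interpolation=cv2.INTER_CUBIC))"
```

```text
t 16.7 p [0.5694 0.0386 0.1905] F [-3.3  2.3 -2.2] M [0.75 0.53 0.19] open 0.591
z [ 0.1622  0.004  -0.9868] jaw 93.04
stand frame -0.0246 -0.0016 0.0255
lean xs,ys deg [ 9.24 -1.01]
```

View pics/w12z.png

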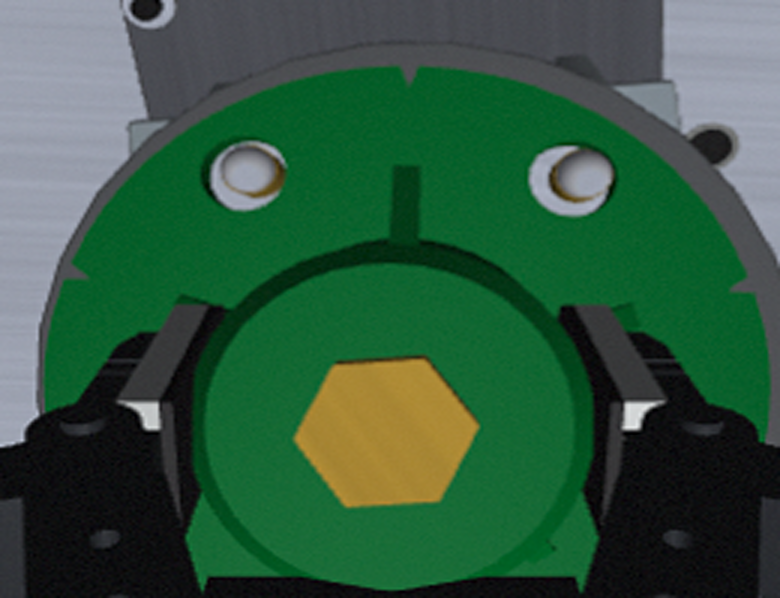

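Flush, with studs through the holes at (249,172) and (580,175) and the forces nearly gone. I'm opening the gripper now.

Call:
drive_tool(deltas=[[[0, 0, 0], 0], [[0, 0, 0.001], 0], [[0, 0, 0.001], 0], [[0, 0, 0], 0], [[0, 0, 0], 0]], gripper=1.0)

```text
time_s: 17.25
eef_pos: [0.5731, 0.0357, 0.1942]
eef_rot: [0.085, -0.026, 0.996, -0.002]
wrist_force: [0.2, 0.1, 0.4]
opening: 0.998
```

```bash
 python3 st.py; python3 -c "
from h import *
c=shot('wrist','w13')"
```

```text
t 17.25 p [0.5731 0.0357 0.1942] F [0.2 0.1 0.4] M [-0.04  0.06 -0.  ] open 0.998
z [ 1.696e-01 -5.000e-04 -9.855e-01] jaw 92.93
stand frame -0.0213 -0.005 0.0292
lean xs,ys deg [ 9.63 -1.33]
```

View pics/w13.png

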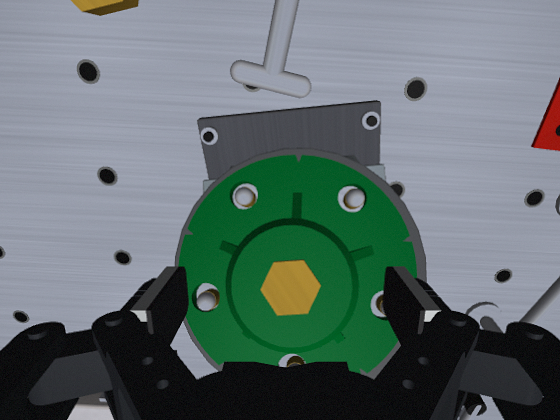

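Call:
drive_tool(deltas=[[[-0.003, 0, 0.015], 0], [[-0.005, 0, 0.025], 0], [[-0.006, 0, 0.03], 0], [[-0.006, 0, 0.03], 0], [[-0.006, 0, 0.03], 0], [[-0.006, 0, 0.02], 0], [[0, 0, 0], 0]])

```text
time_s: 18.0
eef_pos: [0.5375, 0.0359, 0.3559]
eef_rot: [0.087, -0.026, 0.996, -0.003]
wrist_force: [-0.3, 0.7, 0.8]
opening: 1.001
```

```bash
 python3 st.py; python3 -c "
from h import *
c=shot('wrist','w14')
f=c['frame'][:,:,::-1]; cv2.imwrite('pics/w14z.png',f)
shot('scene','s14');f=load('s14')['frame'][:,:,::-1]; cv2.imwrite('pics/s14z.png',f[100:300,180:400].repeat(3,0).repeat(3,1))"
```

```text
t 18.0 p [0.5375 0.0359 0.3559] F [-0.3  0.7  0.8] M [-0.    0.08 -0.03] open 1.001
z [ 0.1725 -0.0017 -0.985 ] jaw 92.94
stand frame -0.0565 -0.0001 0.1909
lean xs,ys deg [ 9.78 -1.42]
```

View pics/w14z.png

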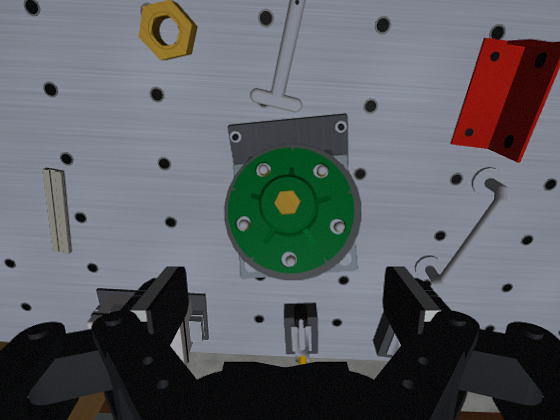

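View pics/s14z.png

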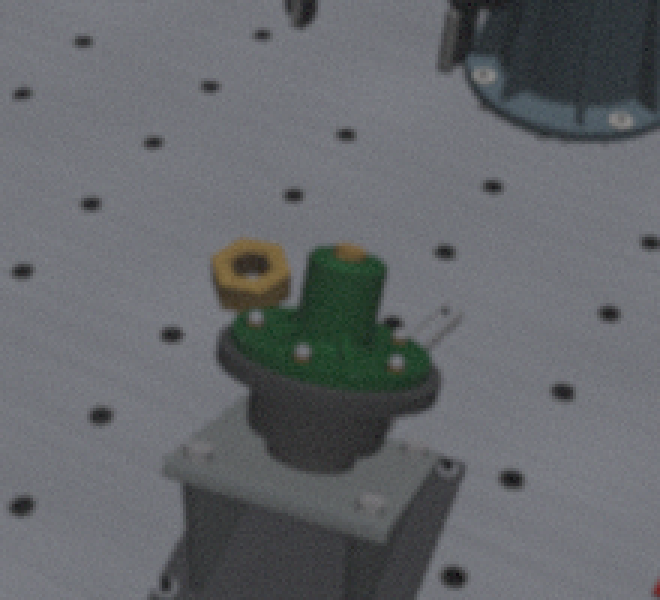

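```bash
python3 - <<'E'
from pnp import *
c=load('w14')
f=c['frame'][:,:,::-1]; cv2.imwrite('pics/w14c.png',cv2.resize(f[135:285,215:370],None,fx=4,fy=4,interpolation=cv2.INTER_CUBIC))
# predicted seated: holes (top rim) and plug
P=[SEAT+XH*.052*np.cos(a)+YS*.052*np.sin(a)+ZH*.009 for a in np.radians(66.8+72*np.arange(5))]+[SEAT+ZH*.072]
print((proj(c,np.array(P))-[215,135])*4)
E
```

```text
[[498.04037758 364.71437373]
 [427.67046847 141.06068864]
 [195.17771479 138.30392911]
 [116.99393064 356.74839819]
 [302.9760468  500.21963655]
 [297.7287641  271.37090099]]
```

View pics/w14c.png

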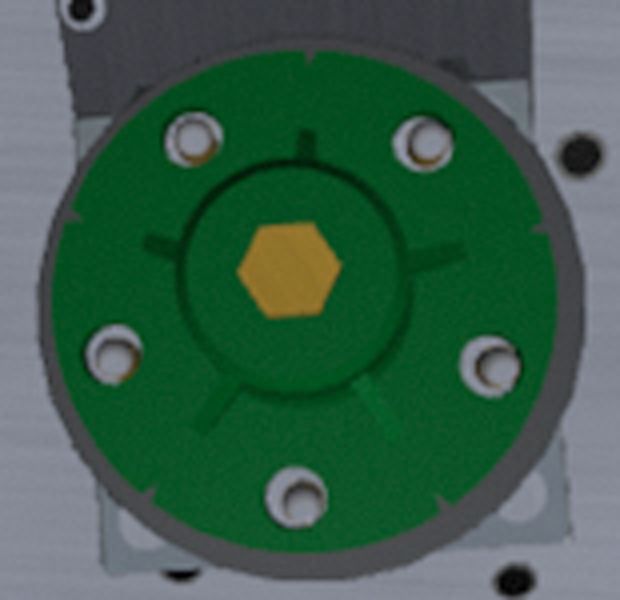

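```bash
python3 -c "
from bench import hand_in,get_obs
print(get_obs()['time_s']); print(hand_in())"
```

```text
18.1
the job is handed in; nothing more can be done
None
```

The hub cap is on the hub, flush on its face with all five studs through the holes. I let go of it and handed the job in at 18.1 s.

**How it went:** The moves can only turn the tool about the vertical. To get the cap's 30° lean, I pressed its underside lightly on the nose end until it pivoted in the jaws. I then set it over the nose and turned it about 6° until the holes met the studs. After that I brought it down to the face, opened the gripper and backed straight off.

**Last checks that agreed:**
- Just before release the cap leaned 29.2° (nominal 30°), with no sideways lean.
- Its holes were clocked at 66.6°, against 66.8° for the studs.
- After retreating, the holes and brass plug lie within about 2 pixels of where a fully seated cap should show. The other parts in that view are still in place, and the wrist force is near zero.

**Checks that disagreed or fell short:**
- **Force:** the wrist force briefly reached about 44 N on the final push, and 41 N when I checked it was home. That is firmer than the light pressure asked for, though well under the 120 N limit.
- **Cap position:** the camera fit put the cap about 2 mm to one side and 3 mm below the face. I took this as calibration error and bore play, because the contact was firm and the pictures show it flush.
- **Hub position:** the hub lies about 8–10 mm nearer the robot than the stand's base plate corners suggest. I went by the studs, which three camera views agreed on.

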